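Load and start the utensil drying dock

ROBOT

A 7-joint arm with a two-finger parallel gripper is mounted at the origin on the work surface. World frame = base frame: x ahead of the robot, y to its left, z up, the work surface at z = 0. Lengths are in m, angles in rad, forces in N, time in s.
With the tool pointing down it reaches from about 0.4 to 0.85 m from the base axis. Payload 10.4 kg.
Tool frame: the origin (TCP) lies at the very end of the fingers, on their centre line; the grasp point (between the pads) lies 19 mm behind it; z points along the fingers, x is the direction in which the jaws open and shut, and the axes are right-handed (so a half turn about z gives the same grasp; the last joint's range is limited). The gripper opens to 87 mm and grips with 3 to 60 N. Pads are 19 mm wide; open, the fingers measure 117 mm over their backs; the gripper's body (75 mm by 190 mm) begins 51 mm behind the grasp point.
Start: joints at [-1.178, 0.332, -0.065, 1.46, 0.022, 1.35, -0.088], TCP at [0.252, 0.572, 0.223] pointing down, gripper open.
Joint ranges: [-2.6, 2.6], [-0.5, 2.12], [-1.47, 1.34], [0.16, 2.42], [-1.27, 4.41], [0.06, 2.06], [-2.6, 2.6]. Speed limits (rad/s): [2.22, 2.22, 2.79, 2.79, 3.14, 3.14, 3.14].

INTERFACE

Orientations are given as a unit quaternion [x, y, z, w].
In Python, from bench import r gives the robot as it stands. The module is installed in compiled form; this text tells all that it offers.
- The arm moves only by the tool carry_out, never from a script. Its argument "commands" is a list that holds one entry, the list of rows, each a list of 7 numbers: the closure in counts, from 0 (fully open) to 255 (shut), then the shift along the tool's x, y, z in units of 25 mm (1.0 is 25 mm), then the turn, a rotation vector about the tool's x, y, z in units of 5 degrees (1.0 is 5 degrees). A call has 1 to 12 rows; each row is the pose to reach, as a shift and turn from the pose measured when the call began, along the tool's axes at that moment; what a row does not reach only later rows make up. A row lasts 1/8 s, in which the tool goes at most 62.5 mm and 10.7 degrees, less where a joint would pass 70% of its speed; a pose out of reach is approached as far as the arm can. A call with a gripper value outside its range is refused whole. The fingers move at their own pace and stop on an object; "grip_force" is the grip in N (left out, the last holds). Time passes only in rows, so rows that repeat a pose let the fingers close. It gives the time, the measured TCP pose, the force and the opening at its end, in the units of the state.
- r.read_state(): the state, without advancing time (a new reading comes with each control period).
- r.camera(name): name is "scene" or "top"; returns the picture (480x640x3 uint8, blue, green, red); there is no depth.
- r.camera_info(name): a dict with "fx", "fy", "cx", "cy" (pixels), "origin" and "rotation" of the camera in the world. Camera axes: x right, y down, z forward; pixel columns grow to the right and rows downward; lengths in m; the calibration is good to about 2 mm. A picture is of the moment at which its call begins. camera_info takes no time and is no camera call.
- r.close_job(): hands the job in, once; it reports no verdict.
The state is a dict: "time": time; "joint_positions": joint angles; "joint_vel": joint speeds; "joint_torque": joint torques, N m; "ee_pos": TCP position; "eef_rot": TCP orientation; "ft_force": force on the tool from outside, world axes, zero at the start; "torque": the same for the moment, N m; "width": finger opening in m.
Only numpy, scipy, OpenCV 4.12 (cv2) and the standard library are available. Lean on these libraries where they do the work, as an engineer would, in place of code of your own. Each camera call takes 0.05 s, during which the arm holds its last target.

TASK

Wake the drying dock with its small round key, then snap every washed tool lying on the mat down into the dock's spring clips, one tool to a slot, its shaft fully home in both clips and its head over the lamp strip at the rear (away from the keys). When all are in, press the bar-shaped key twice and then the large round key to start; press every key fully down and let it up before the next. Leave the bottle, jar and bowl where they stand.

Things in the scene. Friction and masses are not known exactly. Their poses are not given: they have to be found in the camera images.
- dock: white UV drying dock, fixed, origin on the counter, x axis to the rear (lamp strip, away from the keys); 290 mm wide (y), x from -160 (key side) to +112 mm. Base plate top at z = 12 mm, key panel (x -160 to -105 mm) top at 26 mm. Four like slots, 68 mm apart along y, each with two steel spring clips (12 mm long, opening upward) 45 mm before and behind the slot point, with room for fingers between them
- slot0 (a point): slot 0, at the dock's y = -102 mm: where the middle of a seated shaft lies, midway between its two clips, 52 mm above the counter; axes as the dock's. Clip mouth 10 mm wide, 7 mm above this point, flared above it to 25 mm at 21 mm. The clips are slick; a 14 mm shaft pressed straight down (8 to 15 N) snaps in onto rigid saddles; as much pulls it out. Any tool fits any slot
- slot1 (a point): slot 1, at the dock's y = -34 mm: where the middle of a seated shaft lies, midway between its two clips, 52 mm above the counter; axes as the dock's. Clip mouth 10 mm wide, 7 mm above this point, flared above it to 25 mm at 21 mm. The clips are slick; a 14 mm shaft pressed straight down (8 to 15 N) snaps in onto rigid saddles; as much pulls it out. Any tool fits any slot
- slot2 (a point): slot 2, at the dock's y = +34 mm: where the middle of a seated shaft lies, midway between its two clips, 52 mm above the counter; axes as the dock's. Clip mouth 10 mm wide, 7 mm above this point, flared above it to 25 mm at 21 mm. The clips are slick; a 14 mm shaft pressed straight down (8 to 15 N) snaps in onto rigid saddles; as much pulls it out. Any tool fits any slot
- slot3 (a point): slot 3, at the dock's y = +102 mm: where the middle of a seated shaft lies, midway between its two clips, 52 mm above the counter; axes as the dock's. Clip mouth 10 mm wide, 7 mm above this point, flared above it to 25 mm at 21 mm. The clips are slick; a 14 mm shaft pressed straight down (8 to 15 N) snaps in onto rigid saddles; as much pulls it out. Any tool fits any slot
- tool_brush: pastry brush: flat rectangular ferrule with pale bristles, 34 mm wide, head reaches x = +121 mm; round steel shaft from x = -88 (black end cap) to +68 mm, all 14 mm thick so it lies flat; 60 to 130 g. Origin on the shaft's axis near the balance point (the place to grip), 7 mm above what it lies on; x points along the shaft to the head. May be absent (None from the start)
- tool_brush_head (a point): point in the head of tool_brush, on the shaft's axis 85 mm from its origin
- tool_scraper: broad white scraper, head 48 mm wide, reaches x = +124 mm; round steel shaft from x = -88 (black end cap) to +68 mm, all 14 mm thick so it lies flat; 60 to 130 g. Origin on the shaft's axis near the balance point (the place to grip), 7 mm above what it lies on; x points along the shaft to the head. May be absent (None from the start)
- tool_scraper_head (a point): point in the head of tool_scraper, on the shaft's axis 85 mm from its origin
- tool_slim: slim black jar scraper, head 22 mm wide, reaches x = +130 mm; round steel shaft from x = -88 (black end cap) to +68 mm, all 14 mm thick so it lies flat; 60 to 130 g. Origin on the shaft's axis near the balance point (the place to grip), 7 mm above what it lies on; x points along the shaft to the head. May be absent (None from the start)
- tool_slim_head (a point): point in the head of tool_slim, on the shaft's axis 85 mm from its origin
- tool_masher: small steel masher: T-shaped head with a cross bar 58 mm wide, reaches x = +106 mm; round steel shaft from x = -88 (black end cap) to +68 mm, all 14 mm thick so it lies flat; 60 to 130 g. Origin on the shaft's axis near the balance point (the place to grip), 7 mm above what it lies on; x points along the shaft to the head. May be absent (None from the start)
- tool_masher_head (a point): point in the head of tool_masher, on the shaft's axis 85 mm from its origin
- mat: dark ribbed rubber drying mat, fixed, 250 x 390 x 4 mm, origin under its centre; the washed tools start lying on it, heads pointing roughly the way the mat's x axis does
- key_small (a joint): small round key, 18 mm across, at the dock's y = +85 mm: wakes the dock. Spring push key: 0 is up, grows to 0.006 m fully down (1.5 N to start, 5 N to bottom); it springs back up
- key_small_top (a point): middle of the top face of key_small, 38 mm above the counter when up; press straight down
- key_bar (a joint): bar-shaped key, 16 x 40 mm, in the middle: each press steps the programme. Spring push key: 0 is up, grows to 0.006 m fully down (1.5 N to start, 5 N to bottom); it springs back up
- key_bar_top (a point): middle of the top face of key_bar, 38 mm above the counter when up; press straight down
- key_large (a joint): large round key, 34 mm across, at the dock's y = -85 mm: start. Spring push key: 0 is up, grows to 0.006 m fully down (1.5 N to start, 5 N to bottom); it springs back up
- key_large_top (a point): middle of the top face of key_large, 38 mm above the counter when up; press straight down
- oil_bottle: bystander: green oil bottle, 66 mm across, 210 mm tall, origin under its base
- sauce_jar: bystander: red sauce jar, 60 mm across, 75 mm tall, origin under its base
- steel_bowl: bystander: steel bowl, 170 mm across, 70 mm tall, origin under its base
Things that resemble listed ones, but are neither listed nor needed, are in the scene too. Leave any orange or turquoise look-alike of the tool_slim alone. Leave any purple look-alike of the tool_masher alone.

How it is judged:
On the way, in this order (a step that is already met when the one before it is completed fails the run):
1. the small round key is pressed fully (value of joint key_small above 0.0042 m), for 0.05 s.
2. every tool is snapped into clips, the small key up (x of each of tool_brush_head, tool_scraper_head, tool_slim_head, tool_masher_head in the frame of dock above 0.05 m and angle between the x axis of each of tool_brush, tool_scraper, tool_slim, tool_masher and the x axis of dock, either way round below 0.09 rad and x of tool_brush in the frame of dock between -0.025 and 0.025 m and z of tool_brush in the frame of dock between 0.048 and 0.056 m and (y of tool_brush in the frame of slot0 between -0.005 and 0.005 m or y of tool_brush in the frame of slot1 between -0.005 and 0.005 m or y of tool_brush in the frame of slot2 between -0.005 and 0.005 m or y of tool_brush in the frame of slot3 between -0.005 and 0.005 m) and x of tool_scraper in the frame of dock between -0.025 and 0.025 m and z of tool_scraper in the frame of dock between 0.048 and 0.056 m and (y of tool_scraper in the frame of slot0 between -0.005 and 0.005 m or y of tool_scraper in the frame of slot1 between -0.005 and 0.005 m or y of tool_scraper in the frame of slot2 between -0.005 and 0.005 m or y of tool_scraper in the frame of slot3 between -0.005 and 0.005 m) and x of tool_slim in the frame of dock between -0.025 and 0.025 m and z of tool_slim in the frame of dock between 0.048 and 0.056 m and (y of tool_slim in the frame of slot0 between -0.005 and 0.005 m or y of tool_slim in the frame of slot1 between -0.005 and 0.005 m or y of tool_slim in the frame of slot2 between -0.005 and 0.005 m or y of tool_slim in the frame of slot3 between -0.005 and 0.005 m) and x of tool_masher in the frame of dock between -0.025 and 0.025 m and z of tool_masher in the frame of dock between 0.048 and 0.056 m and (y of tool_masher in the frame of slot0 between -0.005 and 0.005 m or y of tool_masher in the frame of slot1 between -0.005 and 0.005 m or y of tool_masher in the frame of slot2 between -0.005 and 0.005 m or y of tool_masher in the frame of slot3 between -0.005 and 0.005 m) and value of joint key_small below 0.0015 m), for 0.2 s.
3. the bar key is pressed fully (value of joint key_bar above 0.0042 m), for 0.05 s.
4. it is let up (value of joint key_bar below 0.0015 m), for 0.05 s.
5. the bar key is pressed fully again (value of joint key_bar above 0.0042 m), for 0.05 s.
6. it is let up (value of joint key_bar below 0.0015 m), for 0.05 s.
7. the large round key is pressed fully (value of joint key_large above 0.0042 m), for 0.05 s.
At the end, for the whole second after the job is handed in: Every tool present is at rest in a slot, held by both clips: its origin within 5 mm sideways, 4 mm in height and 25 mm lengthwise of a slot point, its shaft within 0.09 rad of the dock's x axis and its head to the rear; all keys are up (all of step 2 and value of joint each of key_bar, key_large below 0.0015 m and linear speed of each of tool_brush, tool_scraper, tool_slim, tool_masher below 0.02 m/s); the robot touches nothing.
It fails at once if two keys are pressed at once (value of joint each of key_small, key_bar above 0.003 m or value of joint each of key_bar, key_large above 0.003 m or value of joint each of key_small, key_large above 0.003 m).
It fails at once if a bystander is moved more than 30 mm or tipped (distance of any of oil_bottle, sauce_jar, steel_bowl from where it was at the start of the episode above 0.03 m or angle between any of oil_bottle, sauce_jar, steel_bowl's own z axis and vertical above 0.35 rad).
Of tool_brush, tool_scraper, tool_slim, tool_masher only 3 to 4 are there at a start; the rules pass over those that are not, and their reading is None.
At some moment in a run one of tool_brush, tool_scraper, tool_slim, tool_masher may be knocked a few centimetres aside while the robot is not near it.
Once in a run the grip may slacken for a moment while it holds something.
It also fails if it takes over 208 s, if anything falls off the work surface, if the arm or the gripper's body presses on something with over 40 N, if the wrist force passes 120 N, or if a joint passes its speed limit or range.

## Working session

There is one attempt and no reset: what is moved stays moved. The work goes in short steps, Python scripts to look and compute and a tool call to move; the robot and the scene stay as the last step left them, time stands still between calls to the robot, and variables do not carry over. Pictures are saved under pics/ and viewed, and the job is handed in when it is done.

Besides the shell and the picture viewer there is one more tool, called as name(argument=value, ...), one argument or row to a line, values as JSON. carry_out: Moves the arm, as the interface text tells. Its arguments: {"type":"object","properties":{"commands":{"type":"array"},"grip_force":{"type":"number"}},"required":["commands"]}

```bash
mkdir -p pics; python3 - <<'E'
from bench import r
import cv2
s=r.read_state(); print({k:s[k] for k in s})
for n in("scene","top"):
    cv2.imwrite(f"pics/{n}0.png",r.camera(n)); print(n,r.camera_info(n))
E
```

```text
{'time': 0.0, 'joint_positions': array([-1.17761694,  0.33291673, -0.06470315,  1.46095602,  0.021619  ,
        1.34990757, -0.08850746]), 'joint_vel': array([ 1.07114704e-03,  2.75378710e-05,  1.59304000e-04, -1.05848598e-03,
       -1.97358646e-03, -4.76429513e-04, -1.34269148e-03]), 'joint_torque': array([-1.61606640e-03, -6.23277497e+01,  2.36715964e-02, -3.89902210e+01,
       -6.14076597e-02,  3.95386107e-02,  1.33779745e-04]), 'ee_pos': array([0.25228865, 0.57138154, 0.22171893]), 'eef_rot': array([ 8.37819509e-01,  5.45946806e-01, -6.00066417e-04,  4.42723939e-04]), 'ft_force': array([ 0.09132848,  0.28637041, -0.02259536]), 'torque': array([ 0.02209045,  0.03132198, -0.00489758]), 'width': 0.08711031520372493}
scene {'fx': 620.5859328390924, 'fy': 620.5859328390924, 'cx': 324.93328949367043, 'cy': 228.8045560581782, 'origin': array([1.65970241, 0.17815251, 1.61757592]), 'rotation': array([ 0.63088206,  0.71613613, -0.22847763, -0.19218438])}
top {'fx': 592.6897250477639, 'fy': 592.6897250477639, 'cx': 318.9606597536504, 'cy': 233.75783471627395, 'origin': array([0.3146561 , 0.00886307, 1.61480967]), 'rotation': array([ 0.70781989, -0.70168491,  0.0554469 , -0.05962326])}
```

View pics/top0.png

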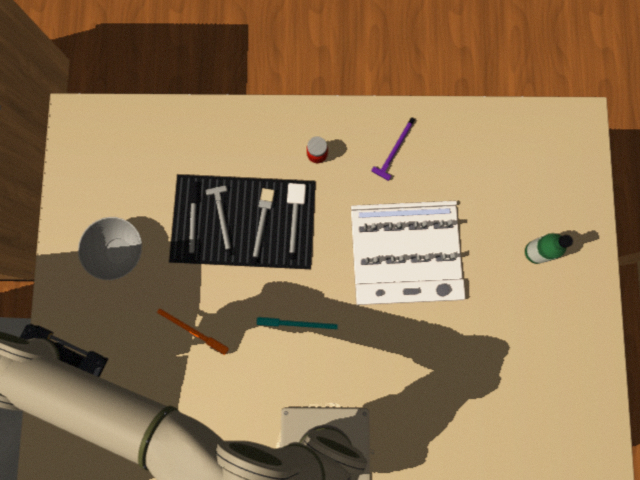

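View pics/scene0.png

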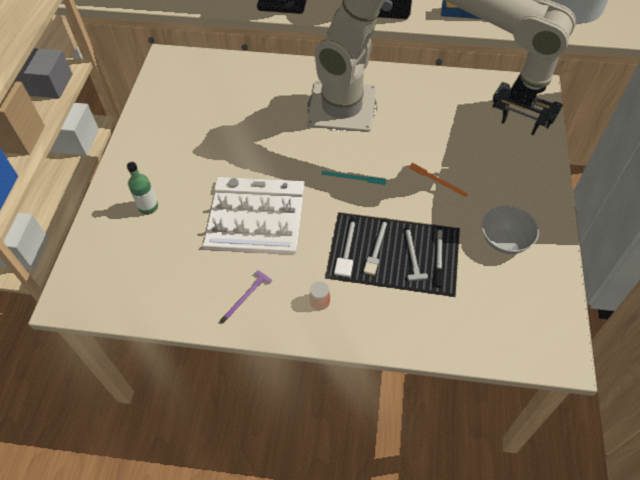

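Top view: four tools on the mat, all real ones: slim (193,225), masher (220,215), brush (264,222) and scraper (296,218). Possible confusions: orange (193,330) and turquoise (296,323) slim look-alikes, and the purple masher (395,150). The dock is at (408,252) with the small key at (380,293), bar (412,291) and large (443,290).

```bash
cat > h.py <<'E'
import numpy as np, cv2
from scipy.spatial.transform import Rotation as R
from bench import r
def ray(n,uv):
    c=r.camera_info(n); uv=np.atleast_2d(np.array(uv,float))
    d=np.c_[(uv[:,0]-c['cx'])/c['fx'],(uv[:,1]-c['cy'])/c['fy'],np.ones(len(uv))]
    return np.array(c['origin']), R.from_quat(c['rotation']).apply(d)
def onz(n,uv,z):
    o,d=ray(n,uv); return o+d*((z-o[2])/d[:,2])[:,None]
def proj(n,P):
    c=r.camera_info(n); q=R.from_quat(c['rotation']).inv().apply(np.atleast_2d(P)-c['origin'])
    return np.c_[q[:,0]/q[:,2]*c['fx']+c['cx'],q[:,1]/q[:,2]*c['fy']+c['cy']]
def crop(img,x0,y0,x1,y1,s,name):
    cv2.imwrite(name,cv2.resize(img[y0:y1,x0:x1],None,fx=s,fy=s,interpolation=cv2.INTER_CUBIC))
E
python3 - <<'E'
from h import *
t=cv2.imread('pics/top0.png'); s=cv2.imread('pics/scene0.png')
crop(t,160,165,325,275,4.8,'pics/c_mat.png'); crop(t,340,190,480,310,5,'pics/c_dock.png')
crop(s,195,165,315,265,5,'pics/s_dock.png')
print(onz('top',[[177,175],[315,180],[312,268],[169,262],[351,206],[459,203],[464,299],[357,303]],0.01).round(3))
print(onz('scene',[[340,215],[460,223],[455,293],[330,270]],0.004).round(3))
E
```

```text
[[ 0.741  0.418  0.01 ]
 [ 0.73   0.032  0.01 ]
 [ 0.484  0.038  0.01 ]
 [ 0.497  0.428  0.01 ]
 [ 0.657 -0.068  0.01 ]
 [ 0.668 -0.367  0.01 ]
 [ 0.404 -0.372  0.01 ]
 [ 0.39  -0.085  0.01 ]]
[[0.494 0.053 0.004]
 [0.479 0.434 0.004]
 [0.735 0.422 0.004]
 [0.702 0.047 0.004]]
```

View pics/c_mat.png

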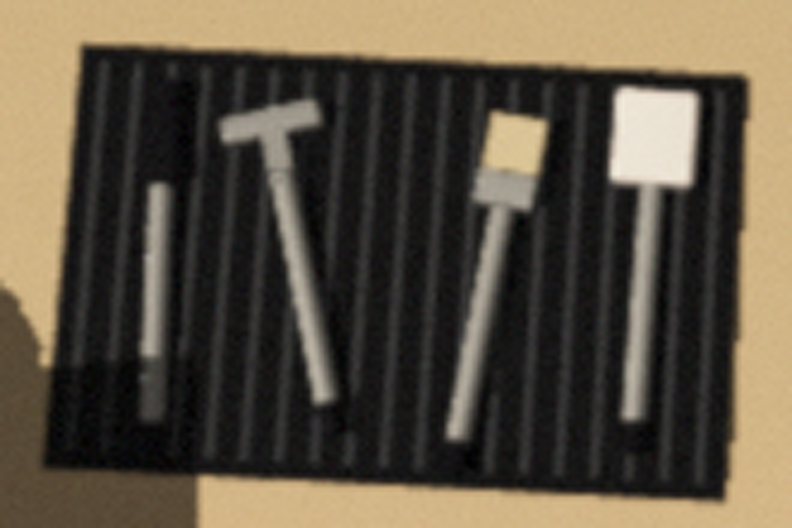

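View pics/c_dock.png

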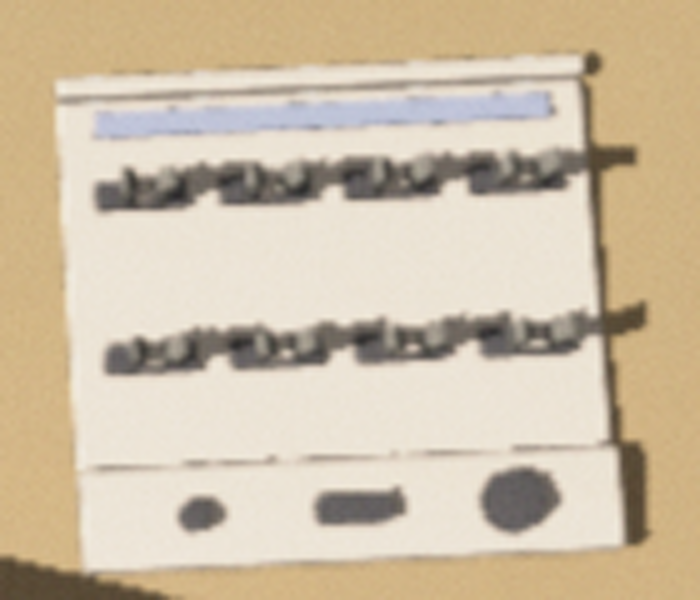

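View pics/s_dock.png

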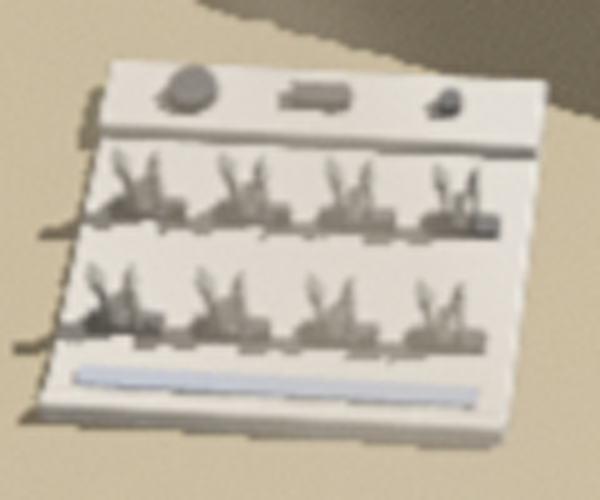

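```bash
python3 - <<'E'
from h import *
for n,box in(("top",(345,200,470,308)),("scene",(200,172,310,255))):
    im=cv2.imread(f'pics/{n}0.png'); x0,y0,x1,y1=box; c=im[y0:y1,x0:x1].astype(float)
    c=cv2.resize(c,None,fx=4,fy=4,interpolation=cv2.INTER_LINEAR)
    g=c.mean(2)
    # dark grey keys
    m=((g<(150 if n=='top' else 165))&(abs(c[...,0]-c[...,2])<32)).astype(np.uint8)
    k,l,st,ce=cv2.connectedComponentsWithStats(m)
    for i in range(1,k):
        if st[i,4]>150:
            uv=(ce[i]+.5)/4-.5+[x0,y0]; print(n,'dark',uv.round(1),st[i,2:5],onz(n,uv,.038).round(4)[0])
    m=((c[...,0]>c[...,2]+8)&(g>150)).astype(np.uint8)
    k,l,st,ce=cv2.connectedComponentsWithStats(m)
    for i in range(1,k):
        if st[i,4]>600:
            uv=(ce[i]+.5)/4-.5+[x0,y0]; print(n,'blue',uv.round(1),st[i,2:5],onz(n,uv,.014).round(4)[0])
            ys,xs=np.where(l==i); print(cv2.minAreaRect(np.c_[xs,ys].astype(np.float32)))
E
```

```text
top dark [408.7 225.7] [  401    74 10601] [ 0.5978 -0.2228  0.038 ]
top dark [410.1 258.4] [ 408   65 9985] [ 0.5091 -0.2251  0.038 ]
top dark [464.  285.1] [ 10  46 181] [ 0.4389 -0.3671  0.038 ]
top dark [443.4 289.4] [  63   52 2401] [ 0.4271 -0.3119  0.038 ]
top dark [411.4 291. ] [  71   28 1615] [ 0.422  -0.2271  0.038 ]
top dark [379.8 292.3] [ 36  26 707] [ 0.4177 -0.1435  0.038 ]
top blue [404.1 212.6] [ 361   33 6215] [ 0.6386 -0.2141  0.014 ]
((237.90985107421875, 52.05830383300781), (18.500720977783203, 360.6328125), 87.3438491821289)
scene dark [291.9 176. ] [ 203   59 5662] [ 0.3799 -0.1205  0.038 ]
scene dark [232.4 182.9] [  48   41 1382] [ 0.4317 -0.3093  0.038 ]
scene dark [258.  184.2] [  57   25 1097] [ 0.4271 -0.2249  0.038 ]
scene dark [250.7 203.2] [  394   163 12810] [ 0.5064 -0.233   0.038 ]
scene dark [283.7 185.7] [ 27  24 482] [ 0.4235 -0.1403  0.038 ]
scene dark [246.5 237.6] [  381   141 15120] [ 0.6383 -0.2198  0.038 ]
scene blue [225.  240.5] [ 132   15 1231] [ 0.6416 -0.2901  0.014 ]
((107.57069396972656, 275.79827880859375), (131.24371337890625, 11.626960754394531), 3.3664603233337402)
```

```bash
cat >> h.py <<'E'
DOCK=np.array([.5546,-.2200]); YAW=.058
def dock(x,y,z):
    c,s=np.cos(YAW),np.sin(YAW); return np.array([DOCK[0]+c*x-s*y,DOCK[1]+s*x+c*y,z])
def goal(p,yawx):
    """units for pointing-down pose at p with tool x at world angle yawx (mod pi)"""
    s=r.read_state(); R0=R.from_quat(s['eef_rot']); x0=R0.apply([1,0,0]); a0=np.arctan2(x0[1],x0[0])
    yawx=a0+(yawx-a0+np.pi/2)%np.pi-np.pi/2
    R1=R.from_matrix(np.c_[[np.cos(yawx),np.sin(yawx),0],[np.sin(yawx),-np.cos(yawx),0],[0,0,-1]])
    d=R0.inv().apply(np.array(p)-s['ee_pos'])/.025; w=(R0.inv()*R1).as_rotvec()/np.radians(5)
    print('t',round(float(s['time']),2),'goal shift',d.round(2),'turn',w.round(2)); return d,w
E
python3 - <<'E'
from h import *
f=lambda p:(np.array(p)+.5)/5-.5+[340,190]
e=np.array([onz('top',f(p),.012)[0] for p in [(57,100),(78,460),(585,80),(608,440)]])
dl=lambda p:R.from_euler('z',-YAW).apply(np.r_[np.array(p[:2])-DOCK,0])[:2]
print([dl(p).round(4) for p in e])
for p in [(85,570),(625,545)]: print(dl(onz('top',f(p),.026)[0]).round(4))
for y in (-.102,-.034,.034,.102):
    for x in(-.045,.045): 
        q=(proj('top',dock(x,y,.052))-[340,190]+.5)*5-.5; print(x,y,q.round(0),((proj('scene',dock(x,y,.052))-[195,165]+.5)*5-.5).round(0))
goal(dock(-.1325,.085,.10),YAW+np.pi/2)
E
```

```text
[array([0.1004, 0.1462]), array([-0.0985,  0.1463]), array([ 0.0971, -0.1453]), array([-0.1018, -0.1405])]
[-0.1583  0.1469]
[-0.1592 -0.1413]
-0.045 -0.102 [[544. 330.]] [[134. 177.]]
0.045 -0.102 [[529. 163.]] [[110. 293.]]
-0.045 -0.034 [[416. 336.]] [[240. 183.]]
0.045 -0.034 [[403. 170.]] [[219. 298.]]
-0.045 0.034 [[288. 343.]] [[347. 188.]]
0.045 0.034 [[276. 176.]] [[328. 304.]]
-0.045 0.102 [[160. 349.]] [[453. 193.]]
0.045 0.102 [[149. 182.]] [[437. 310.]]
t 0.1 goal shift [-23.46  17.58   4.9 ] turn [-0.    0.01 -5.43]
```

carry_out(
  commands=[
    [[255,-23.5,17.6,4.0,0,0,-5.4],[255,-23.5,17.6,4.0,0,0,-5.4],[255,-23.5,17.6,4.0,0,0,-5.4],[255,-23.5,17.6,4.0,0,0,-5.4],[255,-23.5,17.6,4.0,0,0,-5.4],[255,-23.5,17.6,4.0,0,0,-5.4],[255,-23.5,17.6,4.0,0,0,-5.4],[255,-23.5,17.6,4.0,0,0,-5.4],[255,-23.5,17.6,4.0,0,0,-5.4],[255,-23.5,17.6,4.0,0,0,-5.4],[255,-23.5,17.6,4.0,0,0,-5.4],[255,-23.5,17.6,4.0,0,0,-5.4]],
  ],
  grip_force=20,
)

```text
time: 1.6
ee_pos: [0.4174, -0.1461, 0.1225]
eef_rot: [0.687, 0.726, -0.0, 0.0]
ft_force: [-0.1, 1.1, -0.1]
width: 0.0004
```

```bash
sed -i 's/-.2200\]/-.2195]/' h.py; python3 - <<'E'
from h import *
s=r.read_state(); print(s['ee_pos'].round(4),s['ft_force'].round(2),s['joint_positions'].round(2),s['width'])
goal(dock(-.1325,.085,.050),YAW+np.pi/2)
E
```

```text
[ 0.4174 -0.1461  0.1225] [-0.14  1.11 -0.14] [-0.45 -0.02  0.69  2.08  0.01  1.08  1.86] 0.00042404013705750015
t 1.6 goal shift [0.15 0.01 2.9 ] turn [ 0.    0.01 -0.04]
```

carry_out(
  commands=[
    [[255,0.15,0,2.0,0,0,0],[255,0.15,0,3.1,0,0,0],[255,0.15,0,3.3,0,0,0],[255,0.15,0,3.45,0,0,0],[255,0.15,0,3.55,0,0,0],[255,0.15,0,3.65,0,0,0],[255,0.15,0,3.65,0,0,0],[255,0.15,0,3.65,0,0,0]],
  ],
)

```text
time: 2.6
ee_pos: [0.4177, -0.1425, 0.0322]
eef_rot: [0.688, 0.726, 0.0, 0.001]
ft_force: [-5.0, 0.8, 15.2]
width: 0.0001
```

carry_out(
  commands=[
    [[255,0,0,-1.0,0,0,0],[255,0,0,-3.0,0,0,0],[255,0,0,-5.0,0,0,0],[255,0,0,-5.0,0,0,0]],
  ],
)

```text
time: 3.1
ee_pos: [0.4203, -0.1427, 0.161]
eef_rot: [0.687, 0.726, 0.003, 0.003]
ft_force: [-0.1, 0.1, 0.2]
width: 0.0
```

```bash
cat > tools.py <<'E'
from h import *
import sys
def look(tag):
    t=r.camera('top'); s=r.camera('scene'); cv2.imwrite(f'pics/top_{tag}.png',t); cv2.imwrite(f'pics/scene_{tag}.png',s); return t,s
def shafts(t,box=(165,170,320,272)):
    x0,y0,x1,y1=box; c=t[y0:y1,x0:x1].astype(float)
    c=cv2.resize(c,None,fx=4,fy=4,interpolation=cv2.INTER_LINEAR); g=c.mean(2)
    # everything off-mat colour: grey/bright, inside mat
    m=((g>75)&(c[...,2]-c[...,0]<45)).astype(np.uint8)
    k,l,st,ce=cv2.connectedComponentsWithStats(m)
    for i in range(1,k):
        if st[i,4]<900: continue
        ys,xs=np.where(l==i); uv=(np.c_[xs,ys]+.5)/4-.5+[x0,y0]
        P=onz('top',uv,.013)[:,:2]
        # narrow part: robust line with low half (tail side, x small)
        a=P[P[:,0]<P[:,0].min()+.11]
        v=cv2.fitLine(a.astype(np.float32),cv2.DIST_HUBER,0,.001,.001).ravel(); d=v[:2]*np.sign(v[0]); 
        tt=(P-v[2:])@d; lo,hi=v[2:]+d*tt.min(),v[2:]+d*tt.max()
        print('comp',st[i,4],'ang',round(float(np.arctan2(d[1],d[0])),3),'lo',lo.round(4),'hi',hi.round(4),'len',round(float(tt.max()-tt.min()),4))
E
python3 - <<'E'
from tools import *
t,s=look('1'); shafts(t); crop(t,160,165,325,275,4.8,'pics/c1.png')
print(r.read_state()['ft_force'])
E
```

```text
comp 2427 ang 1.529 lo [0.4923 0.0382] hi [0.5092 0.4461] len 0.4082
comp 9803 ang -0.061 lo [0.5258 0.0952] hi [0.7213 0.0833] len 0.1958
comp 6450 ang 0.228 lo [0.5347 0.2698] hi [0.7084 0.3101] len 0.1783
comp 5725 ang -0.166 lo [0.514  0.1954] hi [0.7049 0.1634] len 0.1936
comp 2636 ang 0.001 lo [0.5587 0.3698] hi [0.6623 0.37  ] len 0.1036
[-0.30947899 -0.00036384  0.0502699 ]
```

View pics/top_1.png

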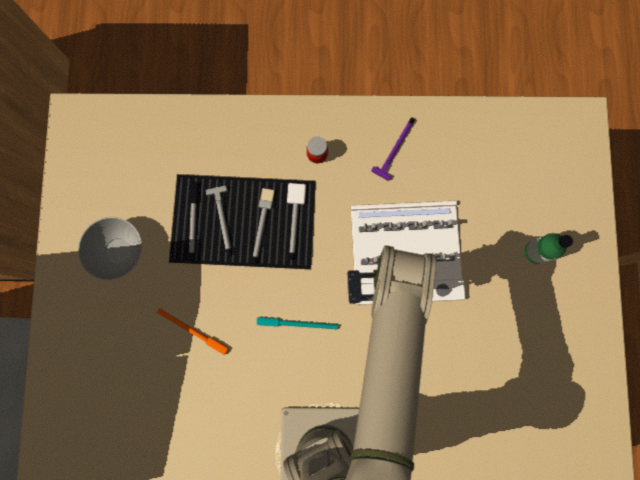

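View pics/c1.png

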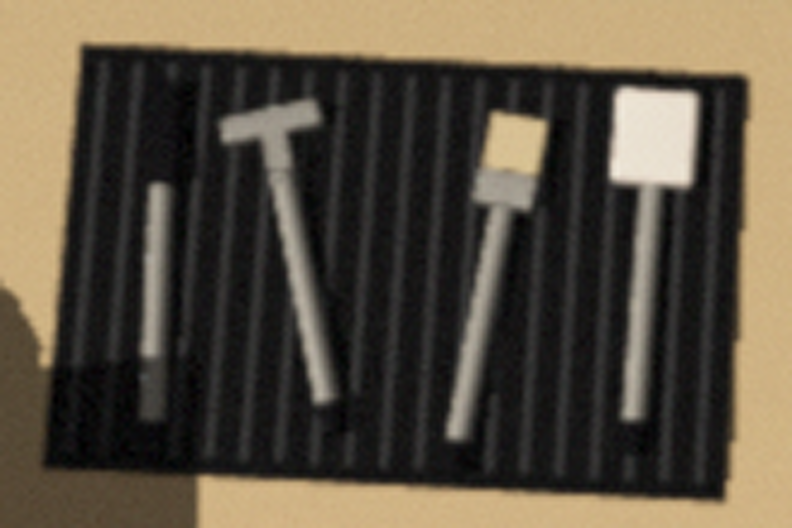

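```bash
cat >> tools.py <<'E'
TOOLS={'scraper':((.5975,.0909),-.061),'brush':None}
def pick(xy,a,z=.0065): return goal([xy[0],xy[1],z],a+np.pi/2)
E
python3 - <<'E'
from tools import *
pick((.5975,.0909),-.061)
E
```

```text
t 3.2 goal shift [8.91 7.66 6.07] turn [ 0.04 -0.    1.33]
```

carry_out(
  commands=[
    [[90,8.9,7.65,1.0,0,0,1.3],[90,8.9,7.65,1.0,0,0,1.3],[90,8.9,7.65,1.0,0,0,1.3],[90,8.9,7.65,1.0,0,0,1.3],[90,8.9,7.65,1.0,0,0,1.3],[90,8.9,7.65,2.0,0,0,1.3],[90,8.9,7.65,4.0,0,0,1.3],[90,8.9,7.65,4.5,0,0,1.3],[90,8.9,7.65,4.5,0,0,1.3]],
  ],
  grip_force=50,
)

```text
time: 4.32
ee_pos: [0.5966, 0.0901, 0.0452]
eef_rot: [0.728, 0.686, 0.0, 0.001]
ft_force: [1.6, 0.3, 0.4]
width: 0.0565
```

```bash
python3 - <<'E'
from tools import *
pick((.5975,.0909),-.061); s=r.read_state(); print(s['ee_pos'],s['width'])
im=r.camera('scene'); crop(im,300,150,460,270,5,'pics/g1.png')
E
```

```text
t 4.33 goal shift [0.03 0.03 1.55] turn [0.02 0.01 0.03]
[0.59661498 0.09013801 0.04521276] 0.05649956166071968
```

View pics/g1.png

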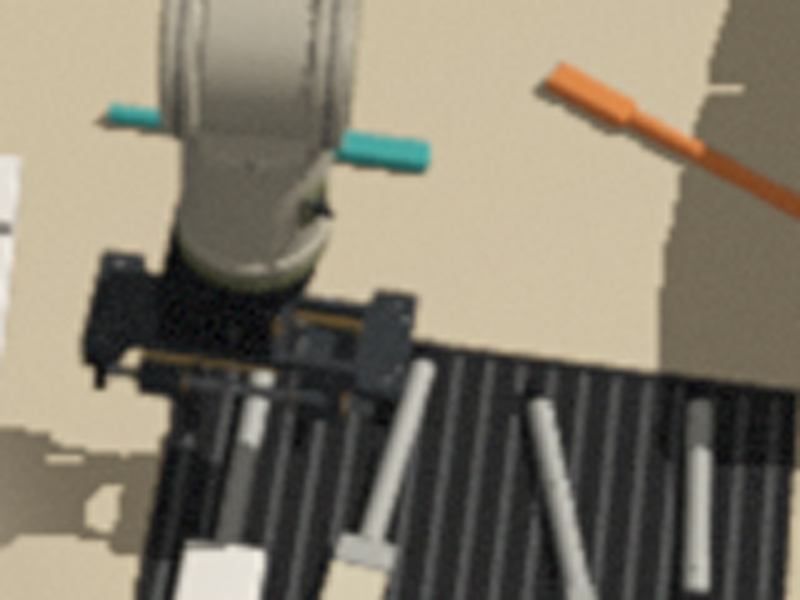

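The fingers straddle the white scraper's shaft (crop ~(250,400)), with the brush to its right at (400,450) and clear. I'll go down and grip.

carry_out(
  commands=[
    [[90,0,0,0.9,0,0,0],[90,0,0,1.3,0,0,0],[90,0,0,1.55,0,0,0],[90,0,0,1.55,0,0,0],[255,0,0,1.55,0,0,0],[255,0,0,1.55,0,0,0],[255,0,0,1.55,0,0,0],[255,0,0,1.55,0,0,0]],
  ],
  grip_force=50,
)

```text
time: 5.38
ee_pos: [0.5978, 0.0903, 0.0079]
eef_rot: [0.728, 0.686, 0.001, 0.001]
ft_force: [-0.7, 0.8, -0.6]
width: 0.024
```

carry_out(
  commands=[
    [[255,0,0,0.06,0,0,0],[255,0,0,0.06,0,0,0],[255,0,0,0.06,0,0,0],[255,0,0,0.06,0,0,0]],
  ],
)

```text
time: 5.88
ee_pos: [0.5979, 0.0903, 0.0064]
eef_rot: [0.728, 0.686, 0.002, 0.001]
ft_force: [1.2, 0.3, 0.8]
width: 0.0124
```

carry_out(
  commands=[
    [[255,0,0,-0.5,0,0,0],[255,0,0,-2,0,0,0],[255,0,0,-4,0,0,0],[255,0,0,-6,0,0,0],[255,0,0,-6,0,0,0]],
  ],
)

```text
time: 6.5
ee_pos: [0.5995, 0.0904, 0.1613]
eef_rot: [0.728, 0.686, 0.005, 0.003]
ft_force: [-0.5, -0.6, -2.0]
width: 0.0125
```

```bash
python3 - <<'E'
from tools import *
t,s=look('2'); crop(s,250,130,460,290,3.8,'pics/g2.png')
goal(dock(0,-.102,.15),YAW+np.pi/2)
E
```

```text
t 6.6 goal shift [-16.53  -0.5    0.25] turn [ 0.05 -0.01 -1.34]
```

View pics/g2.png

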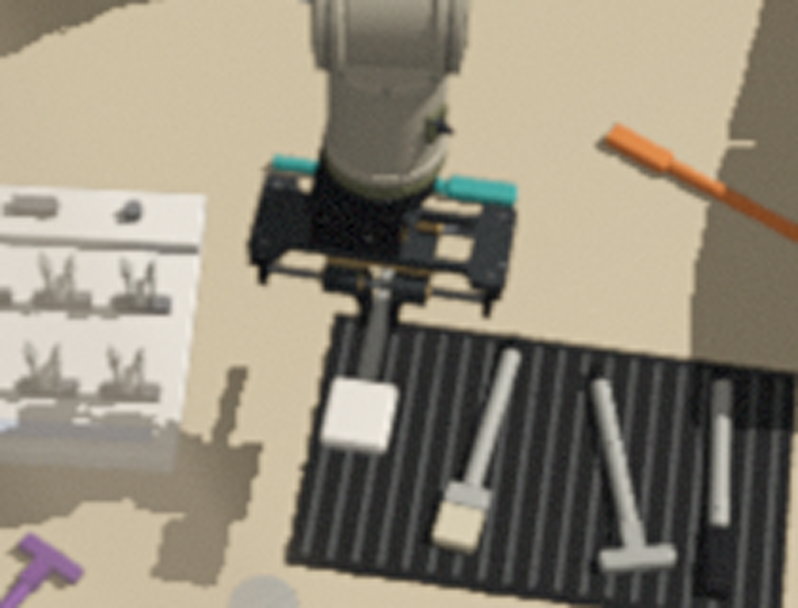

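The scraper is lifted level, its head at crop (360,412).

carry_out(
  commands=[
    [[255,-16.55,-0.5,0.2,0,0,-1.3],[255,-16.55,-0.5,0.2,0,0,-1.3],[255,-16.55,-0.5,0.2,0,0,-1.3],[255,-16.55,-0.5,0.2,0,0,-1.3],[255,-16.55,-0.5,0.2,0,0,-1.3],[255,-16.55,-0.5,0.2,0,0,-1.3],[255,-16.55,-0.5,0.2,0,0,-1.3],[255,-16.55,-0.5,0.2,0,0,-1.3],[255,-16.55,-0.5,0.2,0,0,-1.3]],
  ],
)

```text
time: 7.72
ee_pos: [0.5602, -0.3207, 0.15]
eef_rot: [0.687, 0.726, 0.002, 0.0]
ft_force: [-0.6, 1.8, -0.7]
width: 0.0139
```

```bash
python3 - <<'E'
from tools import *
t,s=look('3'); crop(s,170,100,330,260,3.75,'pics/g3.png'); crop(t,330,150,490,310,3.75,'pics/g3t.png')
print(goal(dock(0,-.102,.047),YAW+np.pi/2)); print(r.read_state()['joint_positions'].round(2))
E
```

```text
t 7.83 goal shift [-0.06 -0.03  4.14] turn [ 0.04 -0.02 -0.01]
(array([-0.06180307, -0.03251911,  4.14370129]), array([ 0.04351112, -0.02170407, -0.01212001]))
[-0.04  0.48  0.66  1.53 -0.31  1.24  2.3 ]
```

View pics/g3.png

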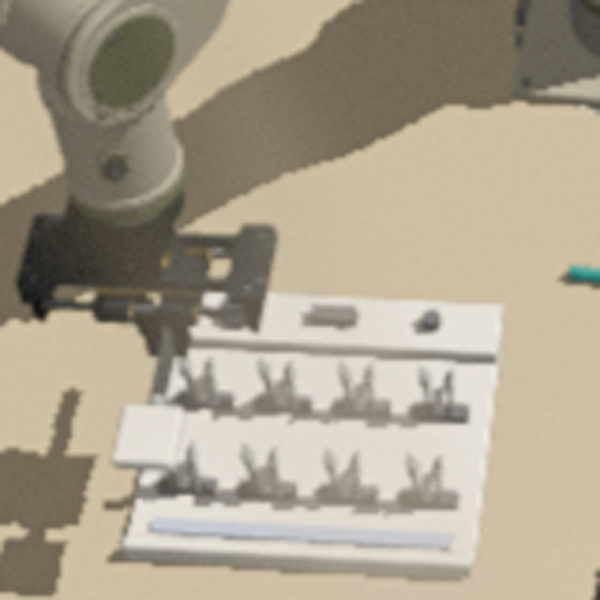

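View pics/g3t.png

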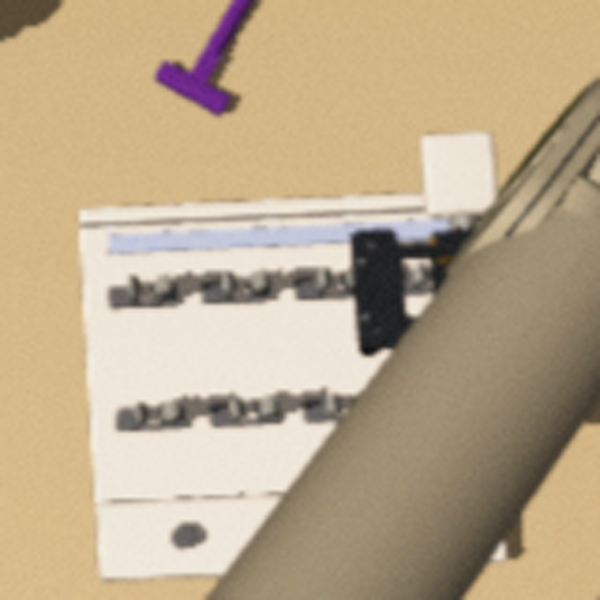

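```bash
python3 - <<'E'
from tools import *
t=cv2.imread('pics/top_3.png')
c=t[170:215,435:470].astype(int); m=((c.min(2)>205)&(c[...,2]-c[...,0]<30)).astype(np.uint8)
m[36:]=0
k,l,st,ce=cv2.connectedComponentsWithStats(m); i=1+np.argmax(st[1:,4]); print(st[i],ce[i])
ys,xs=np.where((l==i)); 
for y in range(17,32,3):
    q=xs[ys==y]; print(y+170,q.min()+435,q.max()+435, [ (R.from_euler('z',-YAW).apply(np.r_[onz('top',(435+(q.min()+q.max())/2,y+170),z)[0][:2]-DOCK,0])[:2]).round(4) for z in(.155,.16)])
E
```

```text
[  8  16  18  20 323] [16.53250774 25.54798762]
187 443 459 [array([ 0.1167, -0.1012]), array([ 0.1156, -0.1001])]
190 443 459 [array([ 0.109 , -0.1006]), array([ 0.1078, -0.0994])]
193 443 460 [array([ 0.1012, -0.1012]), array([ 0.1001, -0.1   ])]
196 444 460 [array([ 0.0934, -0.1018]), array([ 0.0923, -0.1006])]
199 444 460 [array([ 0.0857, -0.1011]), array([ 0.0846, -0.0999])]
```

carry_out(
  commands=[
    [[255,-0.05,-0.05,1.8,0,0,0],[255,-0.05,-0.05,2.7,0,0,0],[255,-0.05,-0.05,3.0,0,0,0],[255,-0.05,-0.05,3.3,0,0,0],[255,-0.05,-0.05,3.5,0,0,0],[255,-0.05,-0.05,3.5,0,0,0]],
  ],
)

```text
time: 8.57
ee_pos: [0.5602, -0.321, 0.0633]
eef_rot: [0.687, 0.727, 0.002, 0.001]
ft_force: [0.5, 0.0, -0.3]
width: 0.0128
```

carry_out(
  commands=[
    [[255,0,0,0.15,0,0,0],[255,0,0,0.3,0,0,0],[255,0,0,0.4,0,0,0],[255,0,0,0.5,0,0,0],[255,0,0,0.6,0,0,0],[255,0,0,0.6,0,0,0]],
  ],
)

```text
time: 9.32
ee_pos: [0.5599, -0.3207, 0.0476]
eef_rot: [0.687, 0.727, 0.002, 0.0]
ft_force: [1.5, 2.9, -4.0]
width: 0.0126
```

carry_out(
  commands=[
    [[255,0,0,0.04,0,0,0],[255,0,0,0.08,0,0,0],[255,0,0,0.08,0,0,0],[255,0,0,0.08,0,0,0]],
  ],
)

```text
time: 9.82
ee_pos: [0.56, -0.3208, 0.0472]
eef_rot: [0.687, 0.727, 0.002, 0.0]
ft_force: [-5.0, 6.9, 15.3]
width: 0.0126
```

carry_out(
  commands=[
    [[150,0,0,0,0,0,0],[150,0,0,0,0,0,0],[150,0,0,0,0,0,0],[150,0,0,-0.5,0,0,0],[150,0,0,-2.0,0,0,0],[150,0,0,-4.0,0,0,0],[150,0,0,-4.0,0,0,0]],
  ],
)

```text
time: 10.7
ee_pos: [0.5614, -0.3229, 0.1523]
eef_rot: [0.687, 0.727, 0.004, 0.004]
ft_force: [-0.7, 0.0, -0.6]
width: 0.0357
```

```bash
python3 - <<'E'
from tools import *
t,s=look('4'); crop(s,170,100,330,260,3.75,'pics/g4.png'); shafts(t)
# brush
a=-.166; hi=np.array([.7049,.1634]); p=hi-.121*np.array([np.cos(a),np.sin(a)]); print(p)
pick(p,a,.0065)
E
```

```text
comp 1656 ang -0.152 lo [0.5397 0.4366] hi [0.7844 0.3991] len 0.2476
comp 6627 ang 0.229 lo [0.5347 0.2698] hi [0.7084 0.3102] len 0.1783
comp 5862 ang -0.167 lo [0.5139 0.1955] hi [0.7051 0.1633] len 0.1939
comp 1161 ang -1.547 lo [0.487  0.3471] hi [0.4945 0.0279] len 0.3193
comp 2712 ang 0.002 lo [0.558  0.3698] hi [0.6623 0.37  ] len 0.1042
[0.58556331 0.18339388]
t 10.8 goal shift [20.08  2.14  5.72] turn [ 0.06 -0.03  2.56]
```

View pics/g4.png

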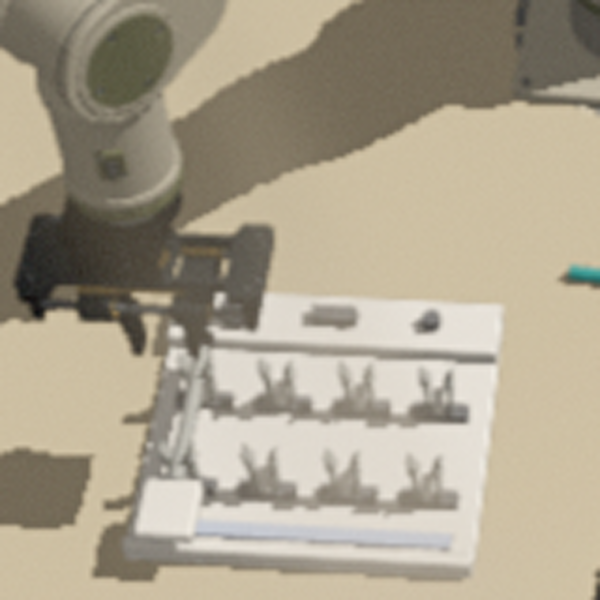

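The scraper lies in slot 0, its head over the lamp strip at crop (170,508). The brush is next.

carry_out(
  commands=[
    [[90,20.1,2.1,0,0,0,2.5],[90,20.1,2.1,0,0,0,2.5],[90,20.1,2.1,0,0,0,2.5],[90,20.1,2.1,0,0,0,2.5],[90,20.1,2.1,0,0,0,2.5],[90,20.1,2.1,0,0,0,2.5],[90,20.1,2.1,0,0,0,2.5],[90,20.1,2.1,0,0,0,2.5],[90,20.1,2.1,1.0,0,0,2.5],[90,20.1,2.1,3.0,0,0,2.5],[90,20.1,2.1,4.4,0,0,2.5],[90,20.1,2.1,4.4,0,0,2.5]],
  ],
  grip_force=50,
)

```text
time: 12.3
ee_pos: [0.5816, 0.1828, 0.0363]
eef_rot: [0.762, 0.648, -0.0, -0.0]
ft_force: [0.8, -0.9, 0.7]
width: 0.056
```

```bash
python3 - <<'E'
from tools import *
pick((.5856,.1834),-.166,.006); s=r.read_state(); print(s['ee_pos'],s['width'])
im=r.camera('scene'); crop(im,300,150,460,270,5,'pics/g5.png')
E
```

```text
t 12.3 goal shift [0.05 0.15 1.21] turn [-0.01  0.01  0.06]
[0.58161963 0.18278613 0.03627212] 0.05596873544522144
```

View pics/g5.png

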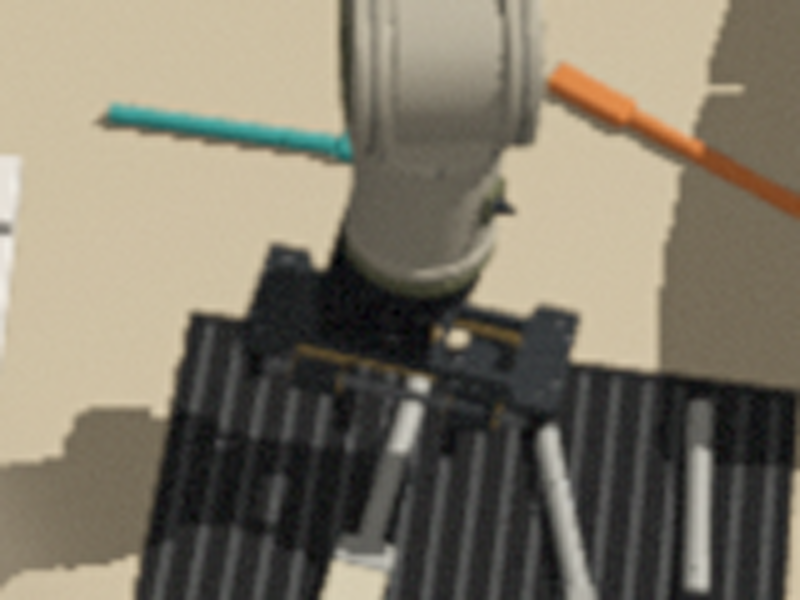

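The fingers straddle the brush's shaft at crop (415,400).

carry_out(
  commands=[
    [[90,0.05,0.15,0.6,0,0,0],[90,0.05,0.15,1.0,0,0,0],[90,0.05,0.15,1.2,0,0,0],[90,0.05,0.15,1.2,0,0,0],[255,0.05,0.15,1.2,0,0,0],[255,0.05,0.15,1.2,0,0,0],[255,0.05,0.15,1.2,0,0,0],[255,0.05,0.15,1.2,0,0,0],[255,0.05,0.15,1.2,0,0,0],[255,0.05,0.15,1.2,0,0,0],[255,0.05,0.15,1.2,0,0,0]],
  ],
)

```text
time: 13.72
ee_pos: [0.5873, 0.1837, 0.0087]
eef_rot: [0.762, 0.648, 0.001, 0.0]
ft_force: [0.4, -0.8, 1.5]
width: 0.0127
```

carry_out(
  commands=[
    [[255,0,0,-0.5,0,0,0],[255,0,0,-2,0,0,0],[255,0,0,-4,0,0,0],[255,0,0,-6,0,0,0],[255,0,0,-6,0,0,0]],
  ],
)

```text
time: 14.35
ee_pos: [0.5892, 0.1841, 0.1638]
eef_rot: [0.762, 0.648, 0.005, 0.001]
ft_force: [0.7, -0.3, -1.1]
width: 0.0125
```

```bash
python3 - <<'E'
from tools import *
t,s=look('6'); crop(s,250,130,460,290,3.8,'pics/g6.png')
goal(dock(0,-.034,.15),YAW+np.pi/2)
E
```

```text
t 14.45 goal shift [-17.46   1.61   0.33] turn [ 0.04 -0.02 -2.51]
```

View pics/g6.png

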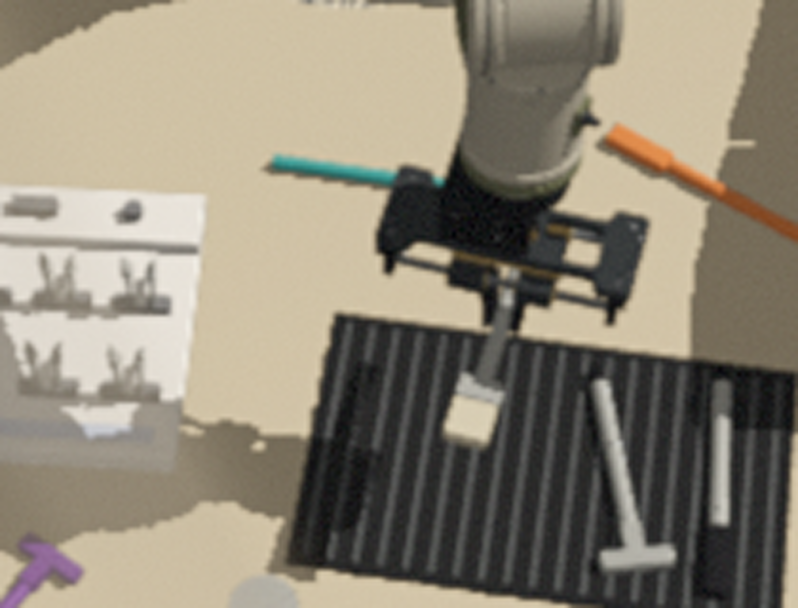

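The brush is lifted, its head at crop (472,415).

carry_out(
  commands=[
    [[255,-17.45,1.6,0.3,0,0,-2.5],[255,-17.45,1.6,0.3,0,0,-2.5],[255,-17.45,1.6,0.3,0,0,-2.5],[255,-17.45,1.6,0.3,0,0,-2.5],[255,-17.45,1.6,0.3,0,0,-2.5],[255,-17.45,1.6,0.3,0,0,-2.5],[255,-17.45,1.6,0.3,0,0,-2.5],[255,-17.45,1.6,0.3,0,0,-2.5],[255,-17.45,1.6,0.3,0,0,-2.5],[255,-17.45,1.6,0.3,0,0,-2.5]],
  ],
)

```text
time: 15.7
ee_pos: [0.5566, -0.2513, 0.1501]
eef_rot: [0.686, 0.728, 0.002, -0.0]
ft_force: [0.4, 0.4, -1.7]
width: 0.0126
```

```bash
python3 - <<'E'
from tools import *
t,s=look('7'); crop(s,170,100,330,260,3.75,'pics/g7.png'); crop(t,330,150,490,310,3.75,'pics/g7t.png')
goal(dock(0,-.034,.070),YAW+np.pi/2); print(r.read_state()['joint_positions'].round(2))
E
```

```text
t 15.8 goal shift [-0.08 -0.02  3.22] turn [ 0.04 -0.03  0.01]
[-0.19  0.41  0.7   1.63 -0.28  1.21  2.19]
```

View pics/g7.png

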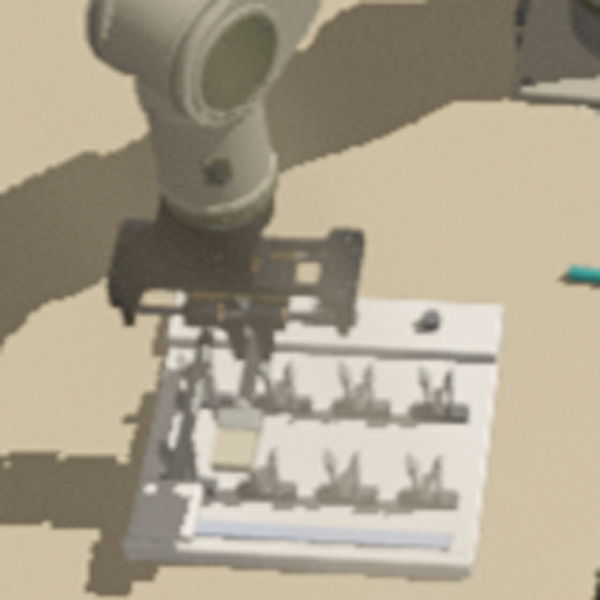

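View pics/g7t.png

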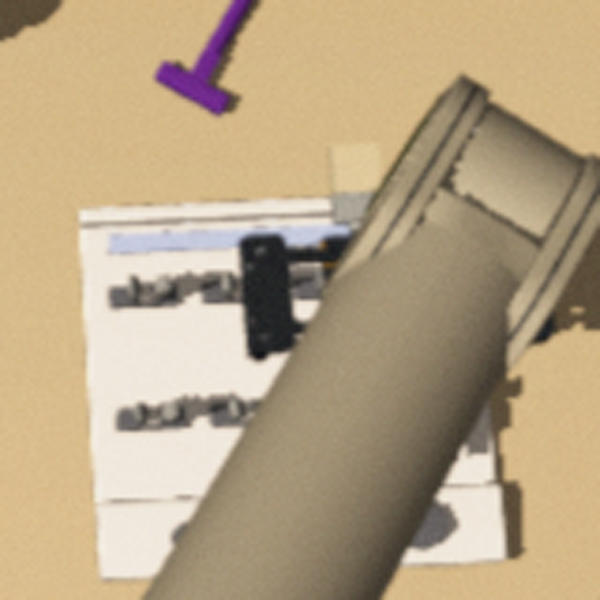

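```bash
python3 - <<'E'
from tools import *
for u,v in((356,168),(350,208)):
  p=onz('top',((u+.5)/3.75-.5+330,(v+.5)/3.75-.5+150),.156)[0]; print(R.from_euler('z',-YAW).apply(np.r_[p[:2]-DOCK,0]))
E
```

```text
[ 0.10067202 -0.0329376   0.        ]
[ 0.07349102 -0.02679403  0.        ]
```

carry_out(
  commands=[
    [[255,-0.08,0,1.8,0,0,0],[255,-0.08,0,2.7,0,0,0],[255,-0.08,0,3.0,0,0,0],[255,-0.08,0,3.2,0,0,0],[255,-0.08,0,3.3,0,0,0],[255,-0.08,0,3.3,0,0,0]],
  ],
)

```text
time: 16.55
ee_pos: [0.5574, -0.2535, 0.0686]
eef_rot: [0.686, 0.728, 0.002, 0.001]
ft_force: [-0.8, -0.2, -0.3]
width: 0.0125
```

carry_out(
  commands=[
    [[255,0,0,0.2,0,0,0],[255,0,0,0.35,0,0,0],[255,0,0,0.5,0,0,0],[255,0,0,0.6,0,0,0],[255,0,0,0.7,0,0,0],[255,0,0,0.75,0,0,0],[255,0,0,0.75,0,0,0]],
  ],
)

```text
time: 17.42
ee_pos: [0.5572, -0.2529, 0.0496]
eef_rot: [0.686, 0.728, 0.002, -0.0]
ft_force: [-0.6, 5.4, 2.2]
width: 0.0125
```

carry_out(
  commands=[
    [[255,0,0,0.05,0,0,0],[255,0,0,0.1,0,0,0],[255,0,0,0.1,0,0,0],[255,0,0,0.1,0,0,0]],
  ],
)

```text
time: 17.92
ee_pos: [0.5574, -0.2529, 0.0492]
eef_rot: [0.686, 0.728, 0.003, -0.0]
ft_force: [-8.0, 9.9, 24.1]
width: 0.0123
```

carry_out(
  commands=[
    [[150,0,0,0,0,0,0],[150,0,0,0,0,0,0],[150,0,0,0,0,0,0],[150,0,0,-0.5,0,0,0],[150,0,0,-2.0,0,0,0],[150,0,0,-4.0,0,0,0],[150,0,0,-4.0,0,0,0]],
  ],
)

```text
time: 18.8
ee_pos: [0.5589, -0.2549, 0.154]
eef_rot: [0.686, 0.728, 0.004, 0.003]
ft_force: [0.6, 0.0, -0.5]
width: 0.036
```

```bash
python3 - <<'E'
from tools import *
t,s=look('8'); crop(s,170,100,330,260,3.75,'pics/g8.png'); shafts(t)
a=.229; hi=np.array([.7084,.3102]); p=hi-.106*np.array([np.cos(a),np.sin(a)]); print(p)
pick(p,a,.0055)
E
```

```text
comp 3202 ang 1.494 lo [0.4778 0.0401] hi [0.5093 0.4485] len 0.4096
comp 6686 ang 0.229 lo [0.5345 0.2697] hi [0.7088 0.3103] len 0.1789
comp 2741 ang 0.003 lo [0.558  0.3697] hi [0.6623 0.37  ] len 0.1042
comp 1629 ang -1.526 lo [0.4791 0.4379] hi [0.4818 0.3782] len 0.0598
[0.60516725 0.2861376 ]
t 18.9 goal shift [21.41  3.16  5.88] turn [ 0.06 -0.04 -1.95]
```

View pics/g8.png

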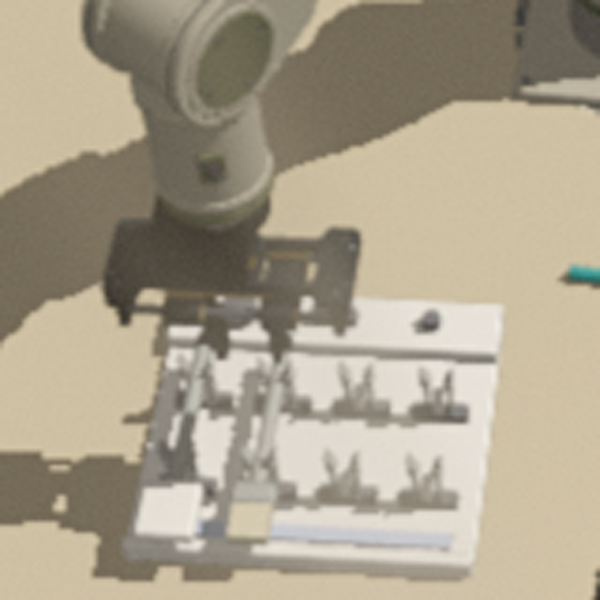

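View pics/top_8.png

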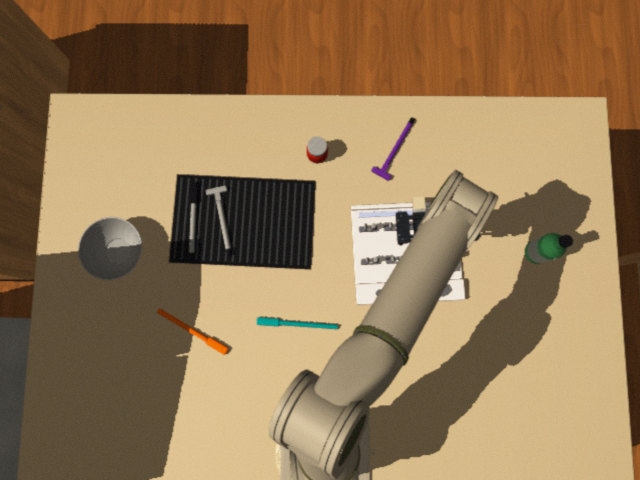

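The scraper and brush are seated in slots 0 and 1. The masher is unmoved on the mat at top (220,218).

carry_out(
  commands=[
    [[125,21.4,3.15,0,0,0,-1.95],[125,21.4,3.15,0,0,0,-1.95],[125,21.4,3.15,0,0,0,-1.95],[125,21.4,3.15,0,0,0,-1.95],[125,21.4,3.15,0,0,0,-1.95],[125,21.4,3.15,0,0,0,-1.95],[125,21.4,3.15,0,0,0,-1.95],[125,21.4,3.15,0,0,0,-1.95],[125,21.4,3.15,0,0,0,-1.95],[125,21.4,3.15,2.0,0,0,-1.95],[125,21.4,3.15,4.0,0,0,-1.95],[125,21.4,3.15,4.5,0,0,-1.95]],
  ],
  grip_force=50,
)

```text
time: 20.4
ee_pos: [0.602, 0.2844, 0.0356]
eef_rot: [0.622, 0.783, -0.0, -0.001]
ft_force: [-0.6, -0.7, 1.0]
width: 0.0443
```

```bash
python3 - <<'E'
from tools import *
pick((.6052,.2861),.229,.0055); s=r.read_state(); print(s['ee_pos'],s['width'])
im=r.camera('scene'); crop(im,340,150,500,290,4,'pics/g9.png')
E
```

```text
t 20.4 goal shift [0.04 0.14 1.21] turn [-0.01 -0.01  0.  ]
[0.6020188  0.28441343 0.03563675] 0.044318249621857105
```

View pics/g9.png

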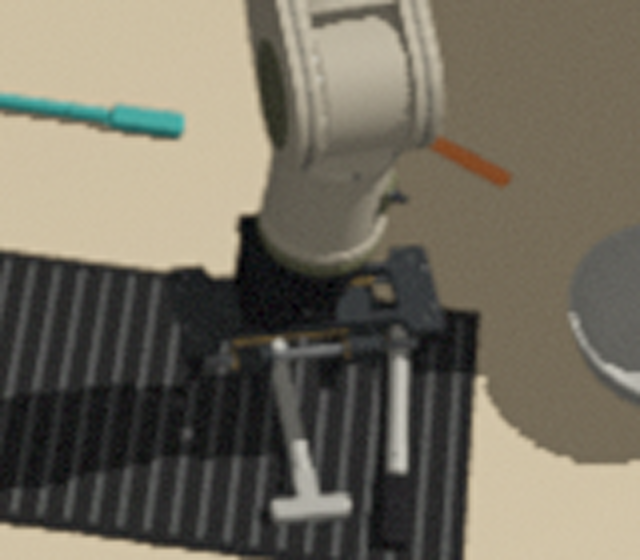

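The fingers straddle the masher's shaft at crop (280,370), and the slim at (400,420) is clear of them.

carry_out(
  commands=[
    [[125,0.04,0.14,0.6,0,0,0],[125,0.04,0.14,1.0,0,0,0],[125,0.04,0.14,1.2,0,0,0],[125,0.04,0.14,1.25,0,0,0],[125,0.04,0.14,1.25,0,0,0],[255,0.04,0.14,1.25,0,0,0],[255,0.04,0.14,1.25,0,0,0],[255,0.04,0.14,1.25,0,0,0],[255,0.04,0.14,1.25,0,0,0],[255,0.04,0.14,1.25,0,0,0],[255,0.04,0.14,1.25,0,0,0]],
  ],
)

```text
time: 21.82
ee_pos: [0.6059, 0.2863, 0.0051]
eef_rot: [0.622, 0.783, 0.0, -0.0]
ft_force: [-1.2, -0.0, 1.0]
width: 0.0124
```

carry_out(
  commands=[
    [[255,0,0,-0.5,0,0,0],[255,0,0,-2,0,0,0],[255,0,0,-4,0,0,0],[255,0,0,-6,0,0,0],[255,0,0,-6,0,0,0]],
  ],
)

```text
time: 22.45
ee_pos: [0.6083, 0.2869, 0.1608]
eef_rot: [0.622, 0.783, 0.004, 0.001]
ft_force: [0.6, 0.4, -2.1]
width: 0.0126
```

```bash
python3 - <<'E'
from tools import *
t,s=look('10'); crop(s,250,130,500,300,3.2,'pics/g10.png')
goal(dock(0,.034,.15),YAW+np.pi/2)
E
```

```text
t 22.55 goal shift [-17.89  -6.36   0.19] turn [ 0.01 -0.02  1.96]
```

View pics/g10.png

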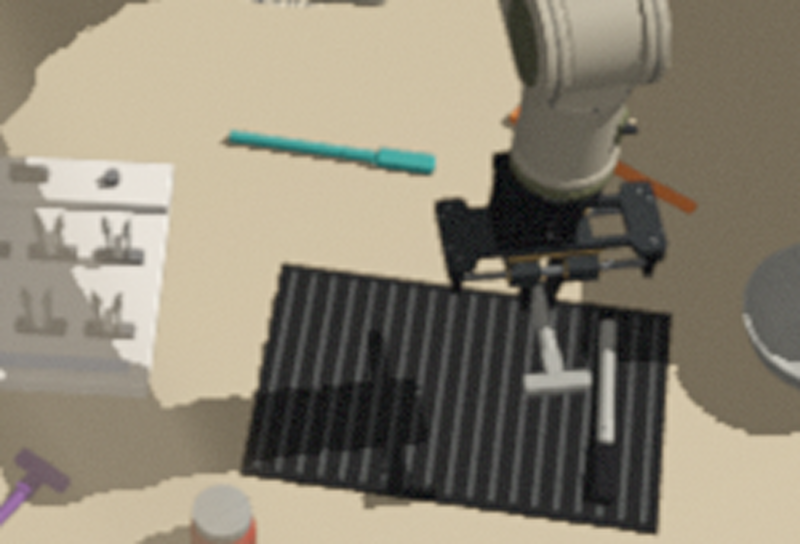

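The masher is lifted, its head at crop (557,382).

carry_out(
  commands=[
    [[255,-17.85,-6.35,0.2,0,0,1.95],[255,-17.85,-6.35,0.2,0,0,1.95],[255,-17.85,-6.35,0.2,0,0,1.95],[255,-17.85,-6.35,0.2,0,0,1.95],[255,-17.85,-6.35,0.2,0,0,1.95],[255,-17.85,-6.35,0.2,0,0,1.95],[255,-17.85,-6.35,0.2,0,0,1.95],[255,-17.85,-6.35,0.2,0,0,1.95],[255,-17.85,-6.35,0.2,0,0,1.95],[255,-17.85,-6.35,0.2,0,0,1.95]],
  ],
)

```text
time: 23.8
ee_pos: [0.5523, -0.1832, 0.1487]
eef_rot: [0.686, 0.728, 0.0, -0.001]
ft_force: [-0.9, 0.5, -1.8]
width: 0.0125
```

```bash
python3 - <<'E'
from tools import *
t,s=look('11'); crop(s,170,100,330,260,3.75,'pics/g11.png'); crop(t,330,150,490,310,3.75,'pics/g11t.png')
goal(dock(0,.034,.066),YAW+np.pi/2); print(r.read_state()['joint_positions'].round(2))
E
```

```text
t 23.9 goal shift [-0.13 -0.01  3.33] turn [-0.   -0.03  0.04]
[-0.33  0.34  0.69  1.7  -0.23  1.18  2.06]
```

View pics/g11.png

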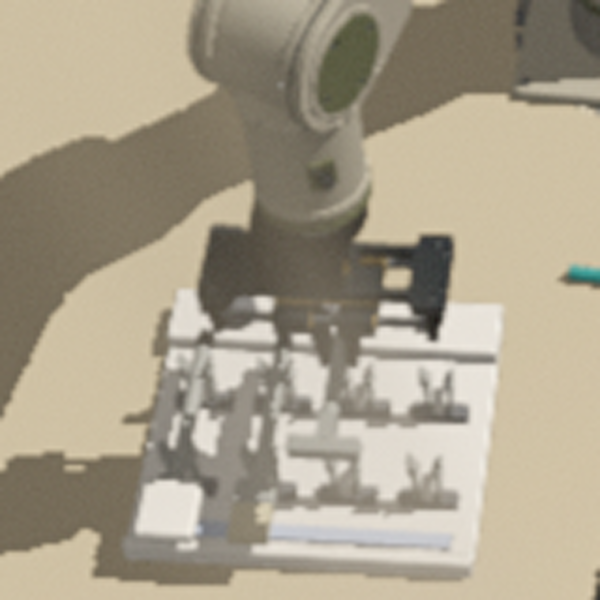

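View pics/g11t.png

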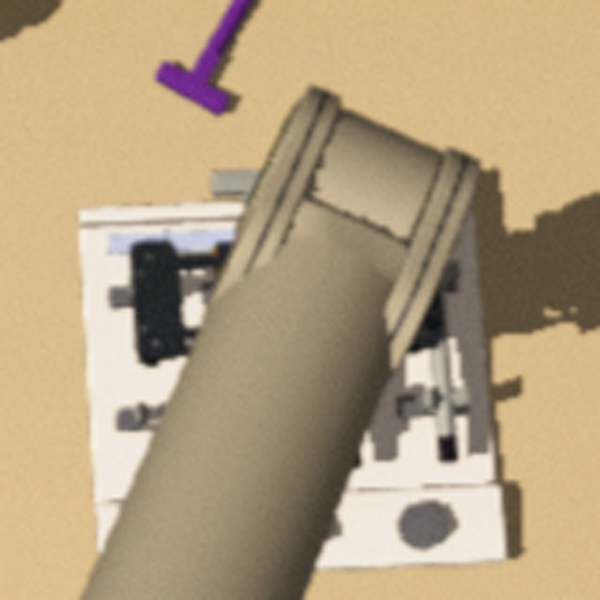

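carry_out(
  commands=[
    [[255,-0.1,0,1.8,0,0,0],[255,-0.1,0,2.7,0,0,0],[255,-0.1,0,3.0,0,0,0],[255,-0.1,0,3.2,0,0,0],[255,-0.1,0,3.35,0,0,0],[255,-0.1,0,3.35,0,0,0]],
  ],
)

```text
time: 24.65
ee_pos: [0.5532, -0.1848, 0.0658]
eef_rot: [0.685, 0.728, 0.001, -0.001]
ft_force: [0.4, -0.2, -1.4]
width: 0.0123
```

carry_out(
  commands=[
    [[255,0,0,0.2,0,0,0],[255,0,0,0.35,0,0,0],[255,0,0,0.5,0,0,0],[255,0,0,0.6,0,0,0],[255,0,0,0.7,0,0,0],[255,0,0,0.8,0,0,0],[255,0,0,0.83,0,0,0],[255,0,0,0.83,0,0,0]],
  ],
)

```text
time: 25.65
ee_pos: [0.553, -0.1845, 0.0458]
eef_rot: [0.685, 0.728, 0.001, -0.001]
ft_force: [-5.6, 5.7, 14.8]
width: 0.0123
```

Seated at 15 N, with the height as expected. Releasing.

carry_out(
  commands=[
    [[150,0,0,0,0,0,0],[150,0,0,0,0,0,0],[150,0,0,0,0,0,0],[150,0,0,-0.5,0,0,0],[150,0,0,-2.0,0,0,0],[150,0,0,-4.0,0,0,0],[150,0,0,-4.0,0,0,0]],
  ],
)

```text
time: 26.52
ee_pos: [0.5552, -0.186, 0.1504]
eef_rot: [0.685, 0.728, 0.003, 0.002]
ft_force: [1.6, -0.3, 0.4]
width: 0.036
```

```bash
python3 - <<'E'
from tools import *
t,s=look('12'); crop(s,170,100,330,260,3.75,'pics/g12.png'); shafts(t); crop(t,160,165,325,275,4.8,'pics/c12.png')
pick((.5943,.37),.0,.0055)
E
```

```text
comp 7223 ang 1.55 lo [0.478  0.0354] hi [0.4863 0.445 ] len 0.4097
comp 2785 ang 0.002 lo [0.5573 0.3697] hi [0.6623 0.3699] len 0.1049
t 26.62 goal shift [22.03  3.    5.73] turn [ 0.01 -0.04  0.7 ]
```

View pics/g12.png

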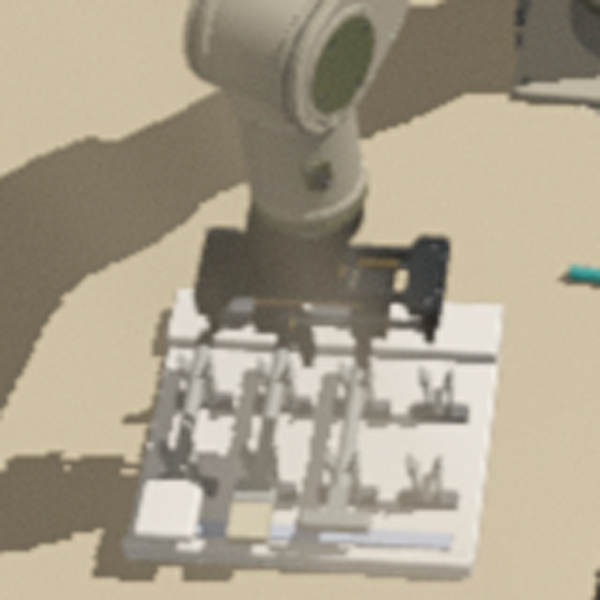

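View pics/c12.png

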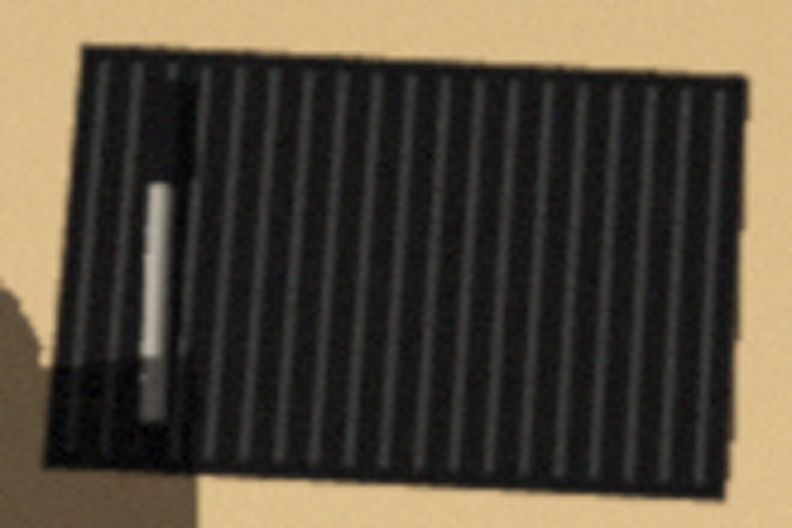

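Three tools are seated in slots 0 to 2. The slim is still on the mat, its shaft running from (160,182) to (151,422) in the crop.

carry_out(
  commands=[
    [[110,22.0,3.0,0,0,0,0.7],[110,22.0,3.0,0,0,0,0.7],[110,22.0,3.0,0,0,0,0.7],[110,22.0,3.0,0,0,0,0.7],[110,22.0,3.0,0,0,0,0.7],[110,22.0,3.0,0,0,0,0.7],[110,22.0,3.0,0,0,0,0.7],[110,22.0,3.0,0,0,0,0.7],[110,22.0,3.0,0,0,0,0.7],[110,22.0,3.0,2.0,0,0,0.7],[110,22.0,3.0,4.0,0,0,0.7],[110,22.0,3.0,4.3,0,0,0.7]],
  ],
  grip_force=50,
)

```text
time: 28.12
ee_pos: [0.5915, 0.3674, 0.036]
eef_rot: [0.707, 0.707, -0.003, -0.002]
ft_force: [-0.6, 0.7, 0.2]
width: 0.0496
```

```bash
python3 - <<'E'
from tools import *
f=lambda p:(np.array(p)+.5)/4.8-.5+[160,165]
A=onz('top',f((160,182)),.013)[0];B=onz('top',f((151,422)),.013)[0];print(A,B,A+(B-A)*68/140, np.linalg.norm(A-B))
pick((.5943,.37),.0,.0055); s=r.read_state(); print(s['ee_pos'],s['width'])
im=r.camera('scene'); crop(im,360,150,520,290,4,'pics/g13.png')
E
```

```text
[0.66257802 0.36893443 0.013     ] [0.52315157 0.36796741 0.013     ] [0.5948566  0.36846473 0.013     ] 0.13942980313142778
t 28.12 goal shift [0.1  0.12 1.22] turn [-0.07  0.01  0.  ]
[0.59149941 0.36742421 0.03604616] 0.04963348820018722
```

View pics/g13.png

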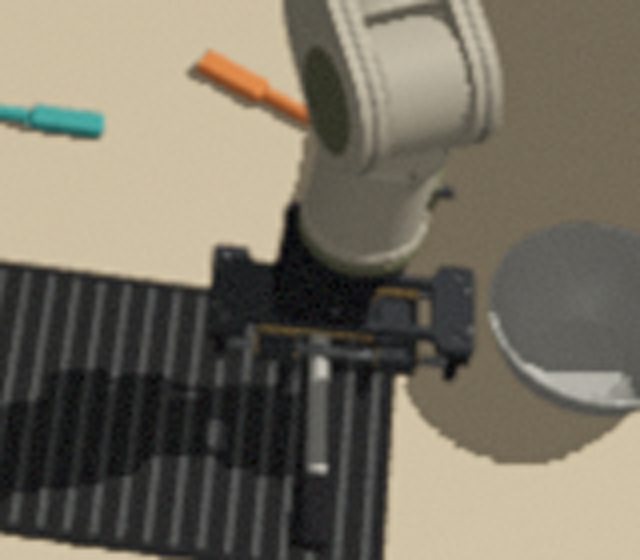

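The fingers straddle the slim black scraper at crop (318,380), and the bowl at (570,310) is clear.

carry_out(
  commands=[
    [[110,0.06,0.13,0.6,0,0,0],[110,0.06,0.13,1.0,0,0,0],[110,0.06,0.13,1.2,0,0,0],[110,0.06,0.13,1.22,0,0,0],[110,0.06,0.13,1.22,0,0,0],[255,0.06,0.13,1.22,0,0,0],[255,0.06,0.13,1.22,0,0,0],[255,0.06,0.13,1.22,0,0,0],[255,0.06,0.13,1.22,0,0,0],[255,0.06,0.13,1.22,0,0,0],[255,0.06,0.13,1.22,0,0,0],[255,0.06,0.13,1.22,0,0,0]],
  ],
)

```text
time: 29.68
ee_pos: [0.5959, 0.3695, 0.0075]
eef_rot: [0.707, 0.707, -0.001, -0.001]
ft_force: [-1.1, -0.4, -0.6]
width: 0.0126
```

carry_out(
  commands=[
    [[255,0,0,-0.5,0,0,0],[255,0,0,-2,0,0,0],[255,0,0,-4,0,0,0],[255,0,0,-6,0,0,0],[255,0,0,-6,0,0,0]],
  ],
)

```text
time: 30.3
ee_pos: [0.5988, 0.3702, 0.1635]
eef_rot: [0.707, 0.707, 0.003, -0.001]
ft_force: [1.0, 0.3, -1.3]
width: 0.0125
```

```bash
python3 - <<'E'
from tools import *
t,s=look('14'); crop(s,250,130,500,300,3.2,'pics/g14.png')
goal(dock(0,.102,.15),YAW+np.pi/2)
E
```

```text
t 30.4 goal shift [-19.48  -1.91   0.31] turn [-0.03 -0.01 -0.66]
```

View pics/g14.png

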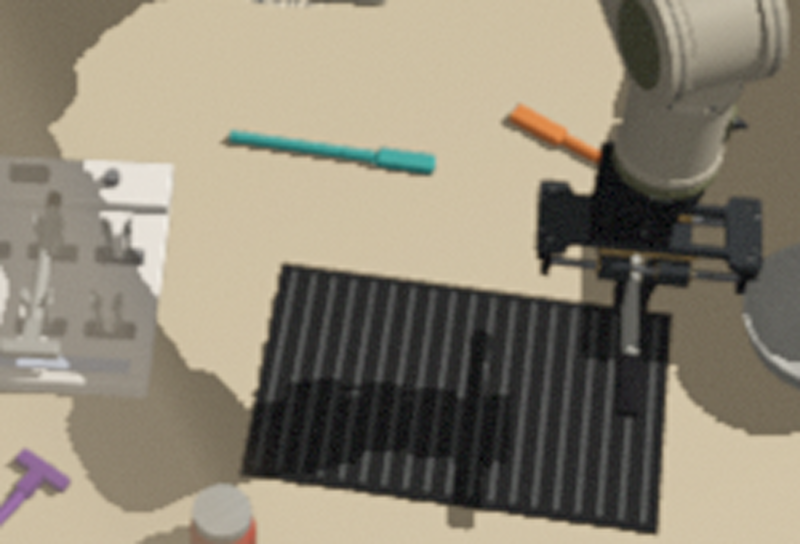

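The slim is lifted, its head at crop (628,390). On to slot 3.

carry_out(
  commands=[
    [[255,-19.5,-1.9,0.3,0,0,-0.66],[255,-19.5,-1.9,0.3,0,0,-0.66],[255,-19.5,-1.9,0.3,0,0,-0.66],[255,-19.5,-1.9,0.3,0,0,-0.66],[255,-19.5,-1.9,0.3,0,0,-0.66],[255,-19.5,-1.9,0.3,0,0,-0.66],[255,-19.5,-1.9,0.3,0,0,-0.66],[255,-19.5,-1.9,0.3,0,0,-0.66],[255,-19.5,-1.9,0.3,0,0,-0.66],[255,-19.5,-1.9,0.3,0,0,-0.66]],
  ],
)

```text
time: 31.65
ee_pos: [0.5484, -0.1172, 0.1491]
eef_rot: [0.686, 0.727, -0.001, -0.002]
ft_force: [0.1, 1.2, -0.4]
width: 0.0124
```

```bash
python3 - <<'E'
from tools import *
t,s=look('15'); crop(s,170,100,330,260,3.75,'pics/g15.png'); crop(t,330,150,490,310,3.75,'pics/g15t.png')
goal(dock(0,.102,.066),YAW+np.pi/2)
E
```

```text
t 31.75 goal shift [-0.06 -0.    3.34] turn [-0.04 -0.02  0.02]
```

View pics/g15.png

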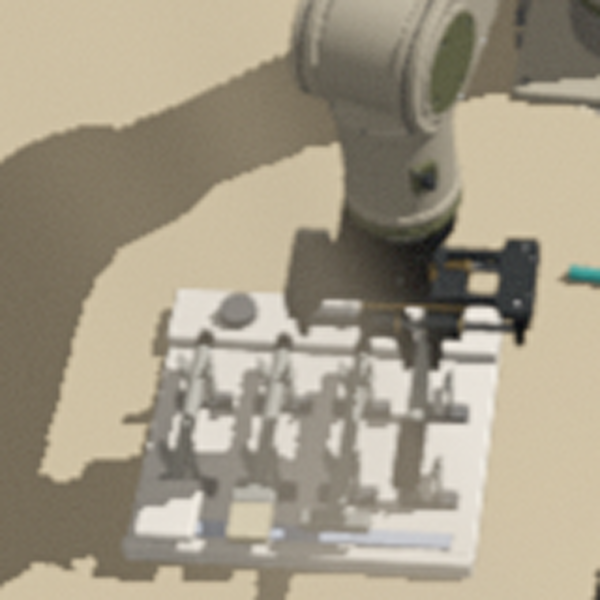

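View pics/g15t.png

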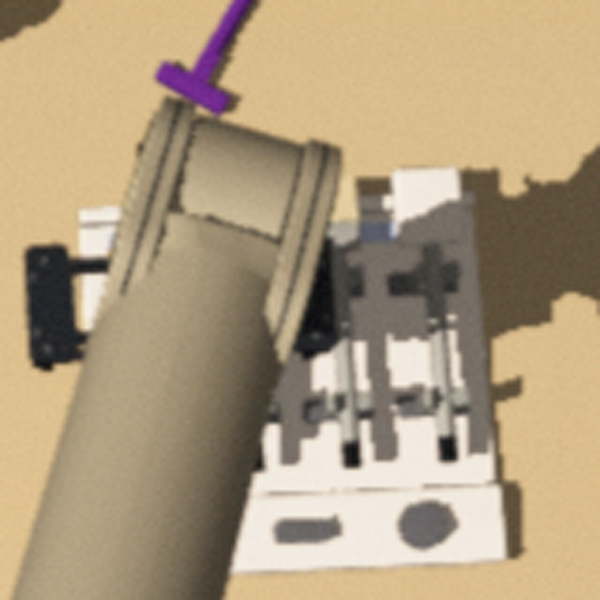

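The slim is held above slot 3 and in line with it. Descending.

carry_out(
  commands=[
    [[255,-0.06,0,1.8,0,0,0],[255,-0.06,0,2.7,0,0,0],[255,-0.06,0,3.0,0,0,0],[255,-0.06,0,3.2,0,0,0],[255,-0.06,0,3.3,0,0,0],[255,-0.06,0,3.3,0,0,0]],
  ],
)

```text
time: 32.5
ee_pos: [0.549, -0.1177, 0.0675]
eef_rot: [0.686, 0.728, -0.001, -0.002]
ft_force: [-0.3, 0.1, -1.2]
width: 0.0127
```

carry_out(
  commands=[
    [[255,0,0,0.2,0,0,0],[255,0,0,0.35,0,0,0],[255,0,0,0.5,0,0,0],[255,0,0,0.6,0,0,0],[255,0,0,0.7,0,0,0],[255,0,0,0.73,0,0,0],[255,0,0,0.75,0,0,0],[255,0,0,0.75,0,0,0]],
  ],
)

```text
time: 33.5
ee_pos: [0.5486, -0.1176, 0.0484]
eef_rot: [0.686, 0.728, -0.001, -0.002]
ft_force: [-0.7, 4.0, -2.3]
width: 0.0128
```

carry_out(
  commands=[
    [[255,0,0,0.05,0,0,0],[255,0,0,0.09,0,0,0],[255,0,0,0.09,0,0,0],[255,0,0,0.09,0,0,0]],
  ],
)

```text
time: 34.0
ee_pos: [0.5487, -0.1176, 0.048]
eef_rot: [0.686, 0.728, -0.0, -0.002]
ft_force: [-10.2, 5.9, 22.4]
width: 0.0126
```

carry_out(
  commands=[
    [[150,0,0,0,0,0,0],[150,0,0,0,0,0,0],[150,0,0,0,0,0,0],[150,0,0,-0.5,0,0,0],[150,0,0,-2.0,0,0,0],[150,0,0,-4.0,0,0,0],[150,0,0,-6.0,0,0,0],[150,4,0,-6.0,0,0,0],[150,8,0,-6.0,0,0,0],[255,10,0,-6.0,0,0,0],[255,10,0,-6.0,0,0,0]],
  ],
)

```text
time: 35.38
ee_pos: [0.5342, 0.1332, 0.1999]
eef_rot: [0.686, 0.728, 0.0, -0.002]
ft_force: [1.2, -0.8, 0.4]
width: 0.0231
```

```bash
python3 - <<'E'
from tools import *
t,s=look('16'); crop(s,170,100,330,260,3.75,'pics/g16.png'); crop(t,330,150,490,310,3.75,'pics/g16t.png')
E
```

```text
(no output)
```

View pics/g16.png

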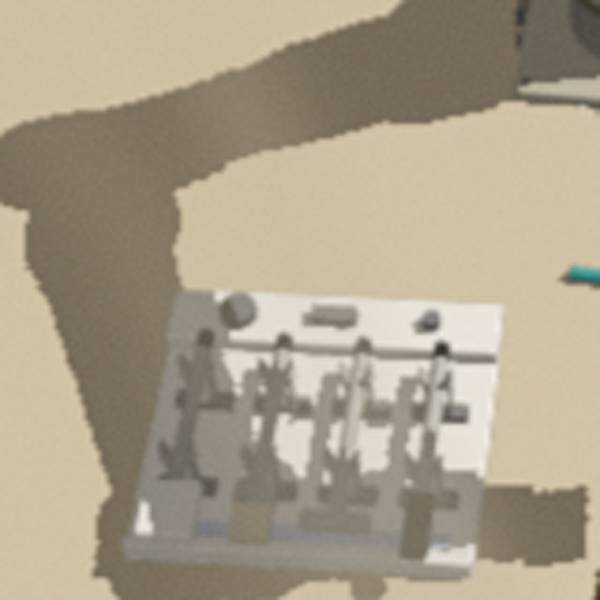

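View pics/g16t.png

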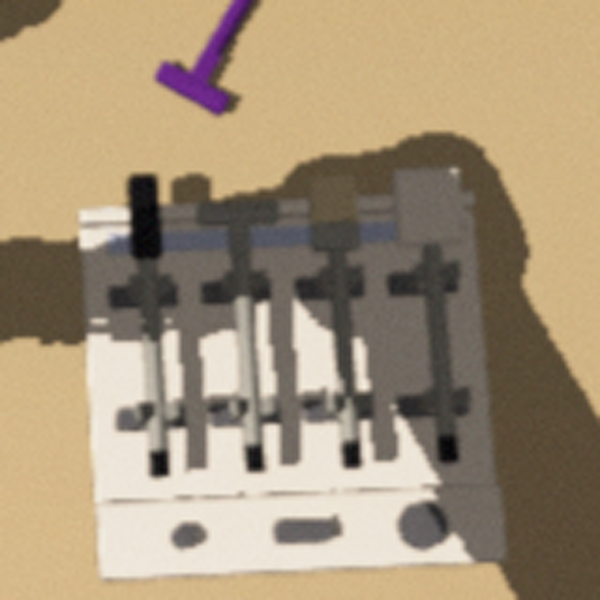

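All four tools are seated and parallel in slots 3 to 0, with their caps at crop (159,475), (254,469), (351,465) and (447,460). I'll check the lengthwise and sideways positions next.

```bash
python3 - <<'E'
from tools import *
for n,c,h,L in(('slim',(159,475),(143,176),.130),('masher',(254,469),(237,202),.106),('brush',(351,465),(331,178),.121),('scraper',(447,460),(427,168),.124)):
    q=[]
    for p in(c,h):
        P=onz('top',(np.array(p)+.5)/3.75-.5+[330,150],.056)[0]; q.append(R.from_euler('z',-YAW).apply(np.r_[P[:2]-DOCK,0])[:2])
    print(n,'origin x est',round(q[0][0]+.088,4),round(q[1][0]-L,4),'y cap/tip',q[0][1].round(4),q[1][1].round(4))
print(goal(dock(-.1325,0,.06),YAW+np.pi/2)[0])
E
```

```text
slim origin x est -0.0023 -0.0051 y cap/tip 0.1034 0.1013
masher origin x est -0.0014 -0.0035 y cap/tip 0.0365 0.0352
brush origin x est -0.0019 -0.0043 y cap/tip -0.0317 -0.0333
scraper origin x est -0.0017 -0.0035 y cap/tip -0.0992 -0.1026
t 35.48 goal shift [-14.36  -5.43   5.51] turn [-0.04 -0.06  0.14]
[-14.35684308  -5.42541934   5.50668053]
```

carry_out(
  commands=[
    [[255,-14.35,-5.4,1,0,0,0.1],[255,-14.35,-5.4,1,0,0,0.1],[255,-14.35,-5.4,1,0,0,0.1],[255,-14.35,-5.4,1,0,0,0.1],[255,-14.35,-5.4,1,0,0,0.1],[255,-14.35,-5.4,1,0,0,0.1],[255,-14.35,-5.4,1,0,0,0.1],[255,-14.35,-5.4,3,0,0,0.1],[255,-14.35,-5.4,5.3,0,0,0.1],[255,-14.35,-5.4,5.3,0,0,0.1]],
  ],
)

```text
time: 36.72
ee_pos: [0.4203, -0.226, 0.0628]
eef_rot: [0.685, 0.728, -0.002, -0.006]
ft_force: [-0.1, -1.1, 1.5]
width: 0.0002
```

```bash
python3 - <<'E'
from tools import *
print(goal(dock(-.1325,0,.0315),YAW+np.pi/2)[0]); print(r.read_state()['width'])
E
```

```text
t 36.73 goal shift [-0.06  0.09  1.25] turn [-0.13 -0.07  0.04]
[-0.06023458  0.09025698  1.2505409 ]
0.00020193734346706101
```

Press 1.

carry_out(
  commands=[
    [[255,-0.06,0.09,0.6,0,0,0],[255,-0.06,0.09,0.95,0,0,0],[255,-0.06,0.09,1.1,0,0,0],[255,-0.06,0.09,1.2,0,0,0],[255,-0.06,0.09,1.27,0,0,0],[255,-0.06,0.09,1.27,0,0,0],[255,-0.06,0.09,1.27,0,0,0]],
  ],
)

```text
time: 37.6
ee_pos: [0.4234, -0.2272, 0.0323]
eef_rot: [0.685, 0.728, -0.001, -0.006]
ft_force: [-1.4, 2.9, 13.4]
width: 0.0006
```

carry_out(
  commands=[
    [[255,0,0,-0.5,0,0,0],[255,0,0,-1.2,0,0,0],[255,0,0,-1.2,0,0,0],[255,0,0,-1.2,0,0,0]],
  ],
)

```text
time: 38.1
ee_pos: [0.4236, -0.2271, 0.0622]
eef_rot: [0.685, 0.729, -0.001, -0.006]
ft_force: [0.3, 1.0, -0.2]
width: 0.0003
```

```bash
python3 - <<'E'
from tools import *
print(goal(dock(-.1325,0,.031),YAW+np.pi/2)[0]); t,s=look('17'); crop(s,170,100,330,260,3.75,'pics/g17.png')
E
```

```text
t 38.1 goal shift [-0.01 -0.04  1.25] turn [-0.1  -0.08  0.04]
[-0.00821302 -0.03905858  1.24649893]
```

View pics/g17.png

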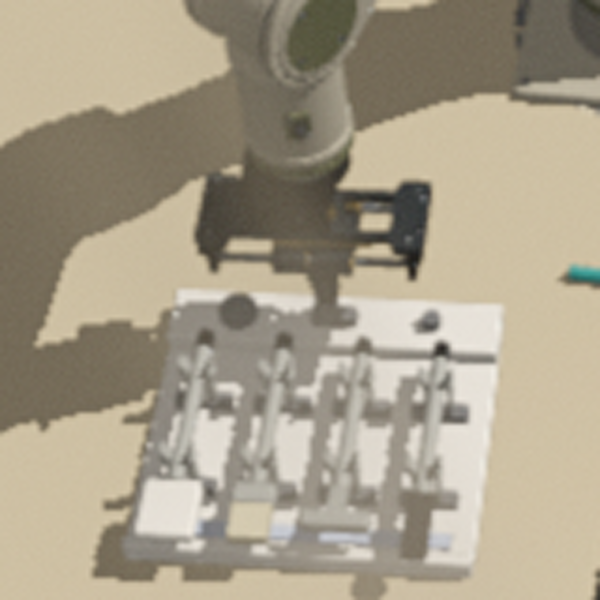

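The bar key bottomed at 13 N and the finger has come off it. All four tools remain seated. Press 2.

carry_out(
  commands=[
    [[255,0,-0.04,0.6,0,0,0],[255,0,-0.04,0.95,0,0,0],[255,0,-0.04,1.1,0,0,0],[255,0,-0.04,1.2,0,0,0],[255,0,-0.04,1.25,0,0,0],[255,0,-0.04,1.25,0,0,0],[255,0,-0.04,1.25,0,0,0]],
  ],
)

```text
time: 39.08
ee_pos: [0.4215, -0.2269, 0.0319]
eef_rot: [0.685, 0.728, -0.001, -0.007]
ft_force: [-13.4, 7.4, 34.1]
width: 0.0005
```

carry_out(
  commands=[
    [[255,0,0,-0.5,0,0,0],[255,0,0,-1.5,0,0,0],[255,0,0,-2.5,0,0,0],[255,0,0,-2.5,0,0,0],[255,0,0,-2.5,0,0,0]],
  ],
)

```text
time: 39.7
ee_pos: [0.4221, -0.2272, 0.0939]
eef_rot: [0.685, 0.728, -0.001, -0.007]
ft_force: [-0.3, 0.6, 0.0]
width: 0.0006
```

```bash
python3 - <<'E'
from tools import *
print(goal(dock(-.1325,-.085,.031),YAW+np.pi/2)[0])
E
```

```text
t 39.7 goal shift [-3.42  0.03  2.48] turn [-0.13 -0.11  0.04]
[-3.42462303  0.02565806  2.48372555]
```

carry_out(
  commands=[
    [[255,-2.0,0,0,0,0,0],[255,-3.42,0.03,0,0,0,0],[255,-3.42,0.03,0.5,0,0,0],[255,-3.42,0.03,1.8,0,0,0],[255,-3.42,0.03,2.1,0,0,0],[255,-3.42,0.03,2.25,0,0,0],[255,-3.42,0.03,2.35,0,0,0],[255,-3.42,0.03,2.42,0,0,0],[255,-3.42,0.03,2.46,0,0,0],[255,-3.42,0.03,2.46,0,0,0],[255,-3.42,0.03,2.46,0,0,0]],
  ],
)

```text
time: 41.08
ee_pos: [0.4276, -0.3119, 0.0324]
eef_rot: [0.685, 0.728, -0.0, -0.007]
ft_force: [-4.4, 4.4, 11.4]
width: 0.0004
```

The large key has bottomed at 11.4 N. I'll lift off, move clear and check.

carry_out(
  commands=[
    [[255,0,0,-0.5,0,0,0],[255,0,0,-2.0,0,0,0],[255,0,0,-4.0,0,0,0],[255,0,0,-6.0,0,0,0],[255,4,0,-7.0,0,0,0],[255,10,0,-7.0,0,0,0],[255,16,0,-7.0,0,0,0],[255,16,0,-7.0,0,0,0],[255,16,0,-7.0,0,0,0],[255,16,0,-7.0,0,0,0],[255,16,0,-7.0,0,0,0],[255,16,0,-7.0,0,0,0]],
  ],
)

```text
time: 42.58
ee_pos: [0.4051, 0.0873, 0.2121]
eef_rot: [0.684, 0.73, 0.0, -0.007]
ft_force: [-0.6, -0.8, 0.0]
width: 0.0002
```

```bash
python3 - <<'E'
from tools import *
t,s=look('18'); crop(s,170,100,330,260,3.75,'pics/g18.png'); s=r.read_state(); print(s['ft_force'],abs(s['joint_vel']).max(), s['ee_pos'])
E
```

```text
[ 0.14033873  0.08153526 -0.75280838] 0.013974535036575433 [0.40538191 0.0849842  0.21189398]
```

View pics/g18.png

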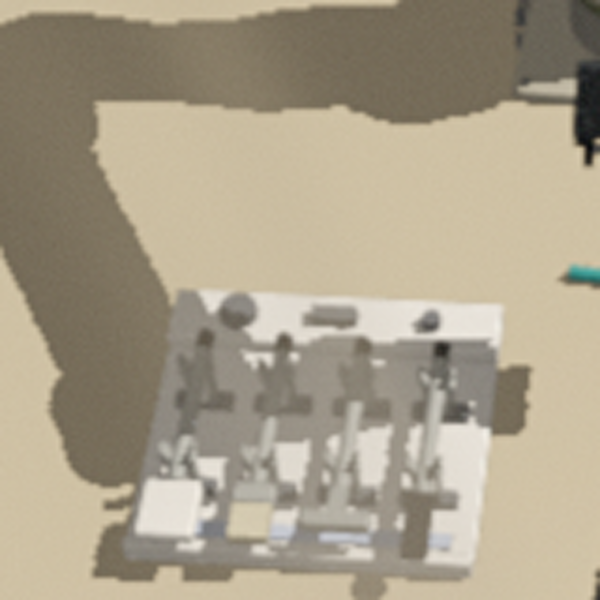

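View pics/top_18.png

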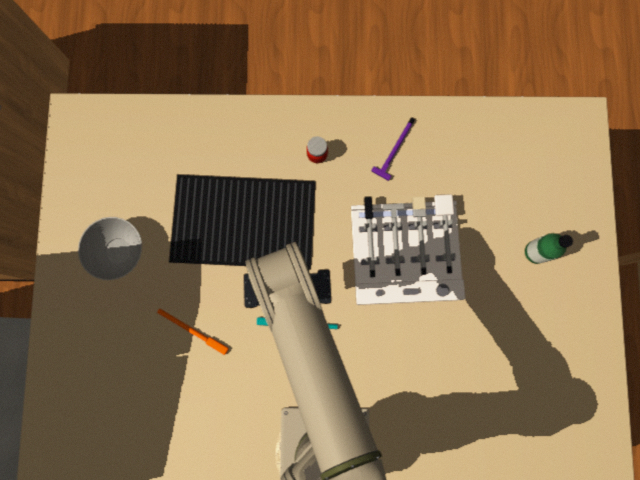

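All four tools are seated with their heads to the rear, top (368 to 445, 205). The mat is empty, the bottle, jar and bowl haven't moved, and the arm is clear. I'll hand in.

```bash
python3 -c "
from bench import r
print(r.close_job())"
```

```text
the job is handed in; nothing more can be done
None
```

I completed the job and handed it in at about 43 s of the 208 s allowed; the hand-in gives no verdict, so success isn't confirmed.

- **What I did:** I woke the dock with the small key, then snapped the scraper, brush, masher and slim into slots 0, 1, 2 and 3. After that I pressed the bar key twice and the large key once. Each key was let up before the next press.
- **Seating:** Every tool came to a rigid stop under 15–24 N. The top view, taken after all four were in, put the shafts within about 3 mm sideways of their slots and about 5 mm lengthwise, with heads to the rear. Seated height was judged only from that stop and its expected height.
- **Keys:** I judged each key fully down from its end stop near z = 32 mm and the force: 15 N small, 13 N and 34 N bar, 11 N large. The second bar press was harder than I meant. I judged the keys up from the finger having lifted clear, with no direct reading.
- **Last pictures:** All four tools were still seated. The bottle, jar, bowl and look-alikes appeared not to have moved, and the arm was clear with almost no force on it.
- **Disagreements:** The scene view placed the keys about 5 mm further to the rear than the top view. I put this down to that view seeing their sides and used the top view. The gripper read about 12.5 mm on the 14 mm shafts, but every grip held.

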